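# Stow the laser kit in the dry-storage drawer and lock it up

### The job

Put all the laser kit that is lying out (clear optics case, black mains adaptor block, or only one of them if only one is there) on the floor of the blue slide-out drawer. Then lift the yellow stay off the lid's pin, lower the lid fully shut, turn the red middle knob clockwise to its stop and after it both black knobs to theirs, and last of all push the drawer fully home, leaving the other things on the table where they are.

Things in the scene. Friction and masses are not known exactly. Their poses are not given: they have to be found in the camera images.
- unit: fixed grey base plate of the storage unit, 218 x 260 mm; origin on the table under the middle of the pulled-out drawer, x axis = the way the drawer slides home (away from the robot), y to the left, z up. Its yaw is the yaw of drawer and lid hinge too. All points of drawer, lid, stay and knobs have these axes as long as their joints read 0
- drawer (a joint): slide of the blue drawer in the unit: 0 = pulled out (stop), 0.04 m = fully home (stop). Starts at 0 to 0.015. It takes about 6 N to move
- drawer_floor (a point): centre of the drawer's inner floor (about 14 mm above the table), axes of the unit. The clear inside is 110 mm in x (+-55) by 210 mm in y (+-105); walls stand 46 mm above this floor; side and rear walls are 5 mm thick, the front panel is 30 mm thick (x -55 to -85)
- drawer_front (a point): middle of the drawer's front face (towards the robot), 35 mm above the table; push here in +x to shut. The front panel reaches from 10 to 60 mm above the table, 220 mm wide. With the lid shut, the lid's top is 68 mm above the table and the knobs' tops 118 mm
- lid (a joint): hinge of the aluminium lid: 0 = shut, grows as it opens; starts open at about 1.45 rad (nearly upright), stop at 1.5. The hinge is stiff: the lid stays where it is left, and takes 1 to 6 N at its outer half to swing. The stay stops it from closing until lifted
- lid_hinge (a point): middle of the lid's hinge line (along y of the unit), 64 mm above the table; moves with the drawer. The axes turn with the lid: its -x points from the hinge to the lid's free edge, its z is the normal of the outer (upper) face. The lid is a plate 145 mm from hinge to free edge, 220 mm wide and 8 mm thick, its outer face 4 mm off the hinge line. Between the knobs the outer face is clear to push on
- lid_edge (a point): middle of the lid's free edge on the outer face (145 mm from the hinge)
- stay (a joint): hinge of the yellow stay: 0 = down, hooked over the lid's pin (locked); grows as the far end is lifted, stop at 0.6 rad; from 0.35 rad on it is well clear of the pin's whole path. It is stiff and stays where it is left (about 3 N at the grip)
- stay_pivot (a point): pivot of the stay, on the outside of the drawer's left wall (119 mm to the left of the drawer's middle), 45 mm in front of the drawer's middle, 60 mm above the table. At 0 the stay rises from here towards the hinge (+x of the unit) at 26 degrees; to lift it, go round this pivot in an arc upwards and back towards -x
- stay_grip (a point): ribbed grip of the stay: centre of its yellow bar (10 mm thick in the y of the unit, 14 mm deep, 133 mm long) 37 mm from the pivot; take it from above across its 10 mm thickness; the bar may turn between the fingers. The stay lies 9 mm outside the drawer's left edge
- knob_middle (a joint): red middle knob in the lid, near its free edge: 0 at one stop, 1.5 rad at the end stop, growing clockwise seen from above (lid shut); starts at 0 to 0.6. Light friction (0.06 N m)
- knob_left (a joint): black knob in the lid, 78 mm to the left of the red one; values as knob_middle
- knob_right (a joint): black knob in the lid, 78 mm to the right of the red one; values as knob_middle
- case: clear plastic optics case, closed, 48 x 70 x 26 mm, 50 g; origin under its middle, y along the 70 mm, z up; its solid body reaches x -22 to +24 mm, so it is gripped across 46 mm, 1 mm to +x of the origin. Absent in some starts
- adaptor: black mains adaptor block with two brass blades at +x, 76 x 46 x 34 mm, about 90 g; origin under its middle; the block reaches from x -24 to +38 mm and y -23 to +23 mm; grip across its 46 mm (y), about 7 mm to +x of the origin. Absent in some starts
- vial_1: small glass vial with white cap, 27 x 52 mm, bystander; origin under its middle
- vial_2: small glass vial with black cap, 32 x 60 mm, bystander; origin under its middle
- post_1: steel pedestal post, 31 x 62 mm, bystander; origin under its middle
- knob_left_grip (a point): on the axis of the left knob, 38 mm off the lid's outer face, where it is gripped; its axes turn with the knob, x along the grip bar: 40 mm long (+-20), 14 mm thick, from 20 to 50 mm off the lid's face (its top is 12 mm above this point), over a steel disc of 34 mm diameter. With the lid shut and the knob at 0 the bar lies along the unit's x axis
- knob_middle_grip (a point): on the axis of the middle knob, 38 mm off the lid's outer face, where it is gripped; its axes turn with the knob, x along the grip bar: 40 mm long (+-20), 14 mm thick, from 20 to 50 mm off the lid's face (its top is 12 mm above this point), over a steel disc of 34 mm diameter. With the lid shut and the knob at 0 the bar lies along the unit's x axis
- knob_right_grip (a point): on the axis of the right knob, 38 mm off the lid's outer face, where it is gripped; its axes turn with the knob, x along the grip bar: 40 mm long (+-20), 14 mm thick, from 20 to 50 mm off the lid's face (its top is 12 mm above this point), over a steel disc of 34 mm diameter. With the lid shut and the knob at 0 the bar lies along the unit's x axis
- cabinet_corner (a point): lower near corner of the grey wall cabinet that overhangs the table: it fills all beyond this point in x, to the left of it in y and above it in z (from 0.36 m up), its handle reaching 45 mm further to the right; keep wrist and gripper clear
- rail_top (a point): top of the slim fixed upright rail (16 mm square) in front of the stack of grey boxes; the stack, equally high, begins 30 mm beyond it in x and 25 mm to its left in y and reaches to the right; keep wrist and gripper clear of both
Not all that is in view belongs to the job. What is shaped like the case but turquoise is not meant.

How it is judged:
On the way, in this order (a step that is already met when the one before it is completed fails the run):
1. all the kit that is there lies on the drawer's floor, lid still open (x of case in the frame of drawer_floor between -0.055 and 0.055 m and y of case in the frame of drawer_floor between -0.105 and 0.105 m and z of case in the frame of drawer_floor between -0.004 and 0.04 m and x of adaptor in the frame of drawer_floor between -0.055 and 0.055 m and y of adaptor in the frame of drawer_floor between -0.105 and 0.105 m and z of adaptor in the frame of drawer_floor between -0.004 and 0.04 m and value of joint lid above 1.3 rad), for 0.2 s.
2. the stay is lifted clear of the pin (at least 0.35 rad), lid still open (value of joint stay above 0.35 rad and value of joint lid above 1.2 rad), for 0.2 s.
3. the lid is shut (under 0.04 rad) (value of joint lid below 0.04 rad), for 0.2 s.
4. the red middle knob is at its stop (1.38 rad or more), lid shut (value of joint knob_middle above 1.38 rad and value of joint lid below 0.04 rad), for 0.2 s.
5. both black knobs are at their stops (1.38 rad or more) (all of step 4 and value of joint each of knob_left, knob_right above 1.38 rad), for 0.2 s.
6. the drawer is home (0.037 m or more) (value of joint drawer above 0.037 m), for 0.2 s.
At the end, for the whole second after the job is handed in: all the kit that is there lies inside the drawer on its floor, the lid is shut (under 0.04 rad), all three knobs are at their end stops (1.38 rad or more), the drawer is home (0.037 m or more) and at rest (all of step 5 and x of case in the frame of drawer_floor between -0.055 and 0.055 m and y of case in the frame of drawer_floor between -0.105 and 0.105 m and z of case in the frame of drawer_floor between -0.004 and 0.04 m and x of adaptor in the frame of drawer_floor between -0.055 and 0.055 m and y of adaptor in the frame of drawer_floor between -0.105 and 0.105 m and z of adaptor in the frame of drawer_floor between -0.004 and 0.04 m and value of joint drawer above 0.037 m and velocity of joint drawer below 0.02 m/s); the robot touches nothing.
It fails at once if a bystander (vials, post) is moved more than 30 mm or knocked over (distance of any of vial_1, vial_2, post_1 from where it was at the start of the episode above 0.03 m or angle between any of vial_1, vial_2, post_1's own z axis and vertical above 0.5 rad).
Of case, adaptor only 1 to 2 are there at a start; the rules pass over those that are not, and their reading is None.
At some moment in a run one of case, adaptor may be knocked a few centimetres aside while the robot is not near it.
Once in a run the grip may slacken for a moment while it holds something.
It also fails if it takes over 210 s, if anything falls off the work surface, if the arm or the gripper's body presses on something with over 40 N, if the wrist force passes 120 N, or if a joint passes its speed limit or range.

### The arm

A 6-joint arm with a two-finger parallel gripper is mounted at the origin on the work surface; the furniture and walls round the work are solid. World frame = base frame: x ahead of the robot, y to its left, z up, the work surface at z = 0. Lengths are in m, angles in rad, forces in N, time in s.
With the tool pointing down it reaches from about 0.275 to 0.75 m from the base axis. Payload 10.2 kg.
Tool frame: the origin (TCP) lies midway between the tips of the shut fingers; the grasp point (between the pads) lies 19 mm behind it (env.hold_point_z is the distance from the TCP to the grasp point, in m); x points along the fingers, z is the direction in which the jaws open and shut, and the axes are right-handed (so a half turn about x gives the same grasp; the last joint's range is limited). The gripper opens to 85 mm and grips with 20 to 120 N. Pads are 22 mm wide; open, the fingers measure 114 mm over their backs; the gripper's body (76 mm by 85 mm) begins 54 mm behind the grasp point. The pads swing forward as they close: fully open they stand 13 mm farther back than shut.
Start: joints at [-1.509, 0.313, 1.498, -0, 1.331, -0.223], TCP at [0.147, -0.504, 0.231] pointing down, gripper open.
Joint ranges: [-2.94, 2.94], [-0.97, 2.17], [0.19, 2.56], [-1.23, 4.37], [0.02, 3.11], [-2.88, 2.88]. Speed limits (rad/s): [2.39, 2.39, 3.01, 3.14, 3.14, 3.14].

### API

Orientations are given as a unit quaternion [x, y, z, w].
In Python, from bench import env, kinematics, monitor, eyes, job gives the robot as it stands. The module is installed in compiled form; this text tells all that it offers. Calls block until the motion is done:
- env.reach(position, orientation): joint-space move of the TCP to a pose.
- env.movel(position, velocity=0.15, frame=None, guard=None): straight line of the TCP; frame=None keeps the orientation; velocity is the mean speed in m/s. With guard (N) it stops when the force on the tool has changed by that much, and returns True; else False.
- env.set_joints(angles): joint-space move.
- env.release() and env.close_gripper(effort=None): open the fingers fully, or close them until they stop; effort is the grip in N (None keeps the last).
- env.hold(seconds).
- kinematics.ik(position, orientation): joint angles nearest the present ones, or None.
- monitor.sense(): the state.
- eyes.grab_frame(name): name is "scene" or "top" or "wrist"; returns a dict with "frame" (420x560x3 uint8, red, green, blue), "mtx" (3x3 intrinsics, pixels), "k1" (the pictures are not rectified: a ray, as slopes to the right and down, at radius r is drawn at 1 + k1 r^2 times it, then the intrinsics apply), "view" (4x4, takes a point from world to camera coordinates). Camera axes: x right, y down, z forward; pixel columns grow to the right and rows downward; lengths in m; the calibration is good to about 2 mm. A picture is of the moment at which its call begins. There is no depth.
A pose or a line that the arm cannot do raises env.MotionError and nothing moves.
- job.hand_in(): hands the job in, once; it reports no verdict.
The state is a dict: "clock": time; "joints": joint angles; "qvel": joint speeds; "joint_efforts": joint torques, N m; "position": TCP position; "ee_rot": TCP orientation; "contact_force": force on the tool from outside, world axes, zero at the start; "ft_torque": the same for the moment, N m; "finger_gap": opening from 0.0 (shut) to 1.0 (fully open).
Only numpy, scipy, OpenCV 4.12 (cv2) and the standard library are available. Lean on these libraries where they do the work, as an engineer would, in place of code of your own. Each camera call takes 0.05 s, during which the arm holds its last target.

## Working session

There is one attempt and no reset: what is moved stays moved. The work goes in short steps, each a Python script; the robot and the scene stay as the last script left them, time stands still between calls to the robot, and variables do not carry over. Pictures are saved under pics/ and viewed, and the job is handed in when it is done.

```bash
mkdir -p pics; ls
python3 - <<'E'
from bench import env,kinematics,monitor,eyes,job
import cv2,numpy as np
s=monitor.sense();print(s['clock'],s['position'],s['ee_rot'],s['finger_gap'],env.hold_point_z)
for n in['scene','top','wrist']:
    f=eyes.grab_frame(n);cv2.imwrite(f'pics/{n}0.png',cv2.cvtColor(f['frame'],cv2.COLOR_RGB2BGR));print(n,f['mtx'].tolist(),f['k1'],np.round(f['view'],4).tolist())
E
```

```text
pics
0.0 [ 0.14747097 -0.50357533  0.23071619] [ 0.42434451  0.56620457 -0.42362462  0.56558492] 0.9988032027480607 0.0187
scene [[498.51461940796855, 0.0, 277.37855566666724], [0.0, 498.51461940796855, 214.9250816977377], [0.0, 0.0, 1.0]] -0.15081616211195936 [[0.8941, -0.4479, -0.0014, -0.4877], [-0.2813, -0.5589, -0.78, 0.2884], [0.3486, 0.6978, -0.6257, 1.2456], [0.0, 0.0, 0.0, 1.0]]
top [[472.903509113266, 0.0, 283.7123265843692], [0.0, 472.903509113266, 211.37858300700003], [0.0, 0.0, 1.0]] -0.07195563052688526 [[0.3325, -0.9431, -0.0081, -0.2475], [-0.7807, -0.2703, -0.5635, 0.5094], [0.5292, 0.1937, -0.8261, 1.3566], [0.0, 0.0, 0.0, 1.0]]
wrist [[355.9851394785148, 0.0, 278.3879846499694], [0.0, 355.9851394785148, 205.7606848131463], [0.0, 0.0, 1.0]] -0.09591977472606575 [[0.2809, -0.9597, -0.002, -0.5243], [-0.9081, -0.2664, 0.323, -0.0429], [-0.3105, -0.0889, -0.9464, 0.3814], [0.0, 0.0, 0.0, 1.0]]
```

View pics/scene0.png

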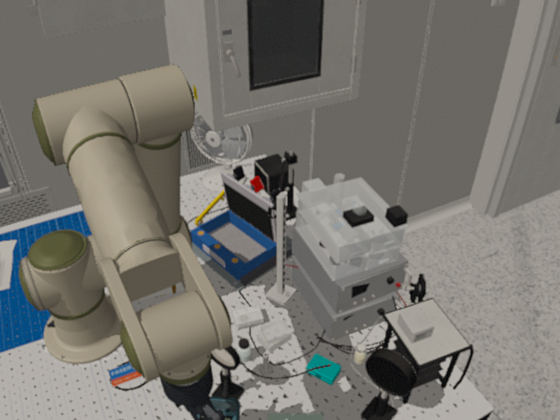

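View pics/top0.png

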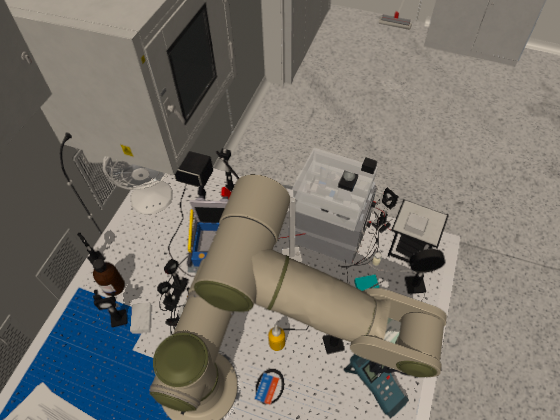

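View pics/wrist0.png

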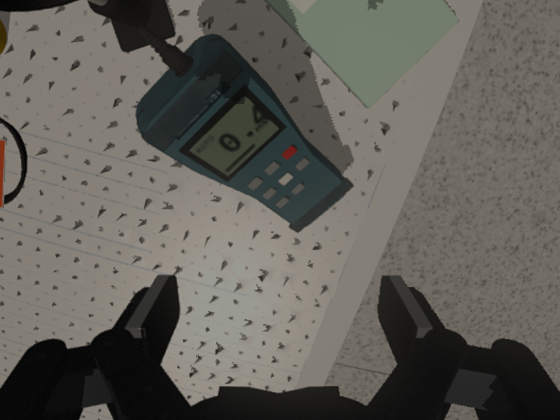

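The scene camera shows the blue drawer around (235,240), the lid and knobs at (250,195), the yellow stay at (212,207) and a turquoise case at (322,369). White or clear boxes are at about (247,318) and (272,333). The arm blocks the top view, so I'll enlarge this one.

```bash
cat > h.py <<'E'
from bench import env,kinematics,monitor,eyes,job
import cv2,numpy as np
from scipy.spatial.transform import Rotation as R
def cam(f): 
    return np.array(f['mtx']),f['k1'],np.array(f['view'])
def proj(f,P):
    K,k,V=cam(f);P=np.atleast_2d(P);c=P@V[:3,:3].T+V[:3,3];u=c[:,:2]/c[:,2:]
    u=u*(1+k*(u**2).sum(1,keepdims=True));return u@K[:2,:2].T+K[:2,2]
def ray(f,px):
    K,k,V=cam(f);px=np.array(px,float)
    u=cv2.undistortPoints(px.reshape(1,1,2),K,np.array([k,0,0,0,0.])).ravel()
    d=V[:3,:3].T@np.array([u[0],u[1],1]);o=-V[:3,:3].T@V[:3,3];return o,d
def onz(f,px,z):
    o,d=ray(f,px);return o+d*(z-o[2])/d[2]
def shot(n,name,crop=None,sc=1,pts=None):
    f=eyes.grab_frame(n);save(f,name,crop,sc,pts);return f
def save(f,name,crop=None,sc=1,pts=None):
    im=cv2.cvtColor(f['frame'],cv2.COLOR_RGB2BGR)
    x0,y0,x1,y1=crop or (0,0,560,420)
    im=cv2.resize(im[y0:y1,x0:x1],None,fx=sc,fy=sc,interpolation=cv2.INTER_CUBIC)
    if pts is not None:
        for p in proj(f,pts):
            cv2.circle(im,(int((p[0]+.5-x0)*sc),int((p[1]+.5-y0)*sc)),3,(0,0,255),1)
    cv2.imwrite(f'pics/{name}.png',im)
def down(yaw): # tool x down; jaw (tool z) direction at angle yaw in world xy
    z=np.array([np.cos(yaw),np.sin(yaw),0]);x=np.array([0,0,-1.]);y=np.cross(z,x)
    return R.from_matrix(np.c_[x,y,z]).as_quat()
def tri(obs):
    A=np.zeros((3,3));b=np.zeros(3)
    for f,px in obs:
        o,d=ray(f,px);d/=np.linalg.norm(d);M=np.eye(3)-np.outer(d,d);A+=M;b+=M@o
    return np.linalg.solve(A,b)
E
python3 - <<'E'
from h import *
s=monitor.sense();print(R.from_quat(s['ee_rot']).as_matrix().round(2))
f=shot('scene','s1a',(180,140,340,260),5);save(f,'s1b',(180,270,400,400),3.6)
for p in [(240,245),(247,318),(272,333),(322,369)]:print(p,onz(f,p,0.0))
E
```

```text
[[-0.    0.96  0.28]
 [ 0.    0.28 -0.96]
 [-1.    0.   -0.  ]]
(240, 245) [0.47754911 0.11448526 0.        ]
(247, 318) [ 0.38245415 -0.1509047   0.        ]
(272, 333) [ 0.41873594 -0.22296151  0.        ]
(322, 369) [ 0.47662754 -0.3715113   0.        ]
```

View pics/s1a.png

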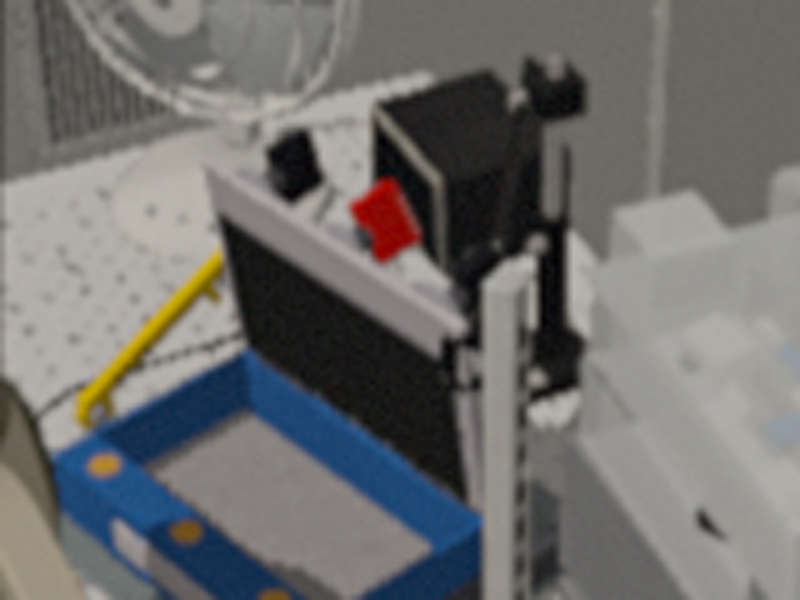

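View pics/s1b.png

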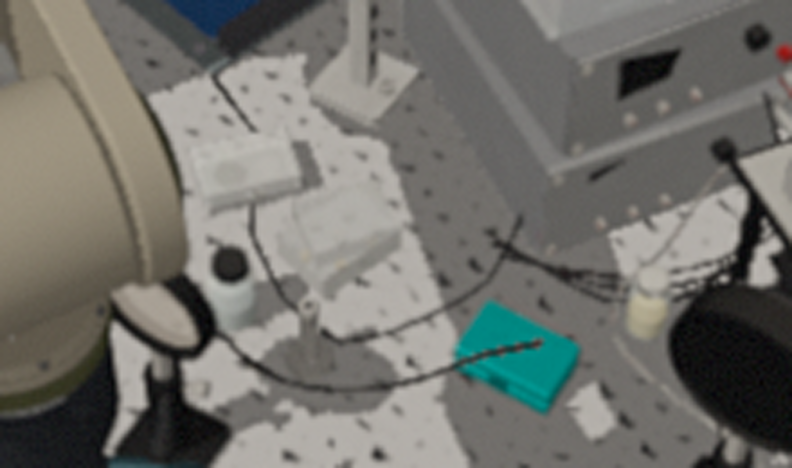

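Run:
```python
from h import *
s=monitor.sense();j=list(s['joints'])
env.movel([0.147,-0.5036,0.33])
j=list(monitor.sense()['joints']);j[0]=-2.5
env.set_joints(j)
print(monitor.sense()['clock'],monitor.sense()['contact_force'])
f=shot('top','t2',(90,120,490,420),2);f=shot('scene','s2',(80,130,480,420),2)
```

```text
2.8167 [ 0.71699447  0.13093522 -0.52083987]
```

View pics/t2.png

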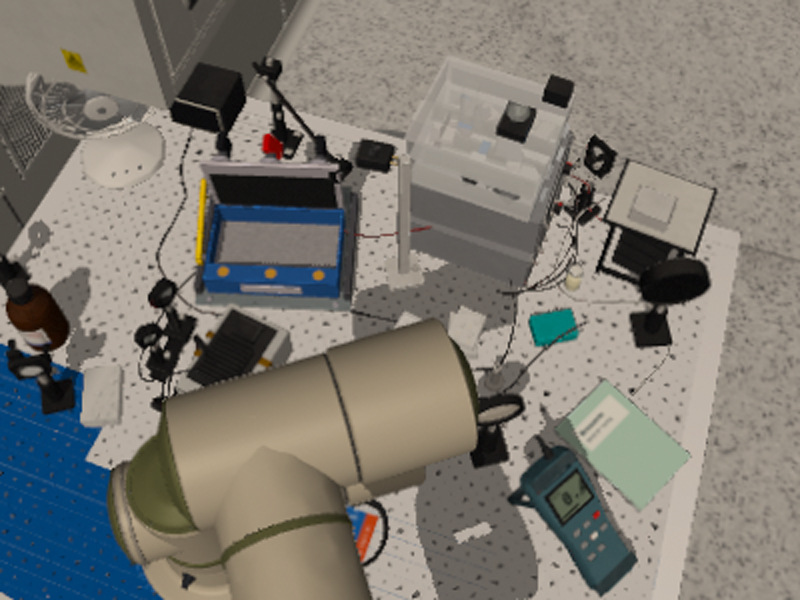

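View pics/s2.png

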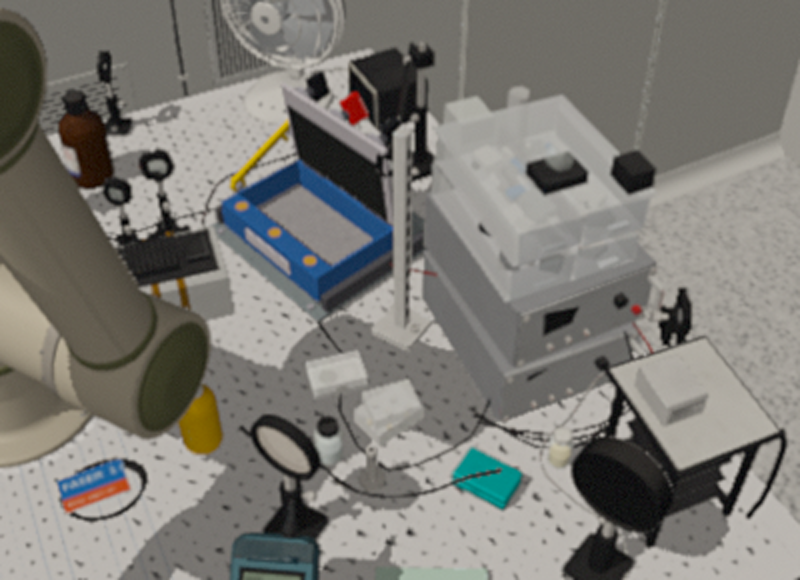

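Run:
```python
from h import *
t=eyes.grab_frame('top');s=eyes.grab_frame('scene')
save(s,'s3',(200,280,340,385),5.6); save(t,'t3',(170,170,350,300),4.4)
print('rail',tri([(s,(281.5,194)),(t,(292,199))]))
for n,p in dict(blk=(277,197),front=(222,268)).items():print(n,onz(t,p,0.01))
for n,p in dict(white=(247,317),case=(274,332),vial=(243,350),post=(266,367)).items():print(n,onz(s,p,0.01))
```

```text
rail [ 0.49827207 -0.11448726  0.33207514]
blk [0.70803518 0.01305834 0.01      ]
front [0.37503406 0.0865357  0.01      ]
white [ 0.38080854 -0.15563148  0.01      ]
case [ 0.42119579 -0.2294039   0.01      ]
vial [ 0.33038365 -0.24492551  0.01      ]
post [ 0.35892437 -0.31315264  0.01      ]
```

View pics/s3.png

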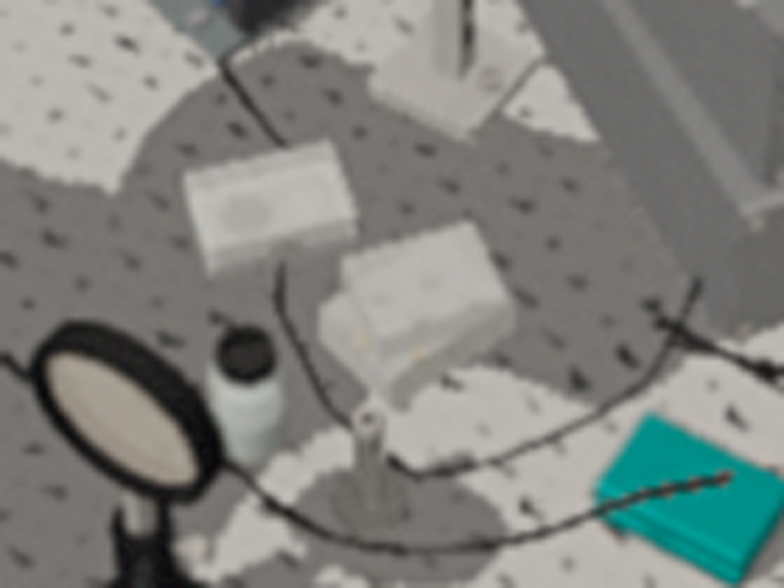

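View pics/t3.png

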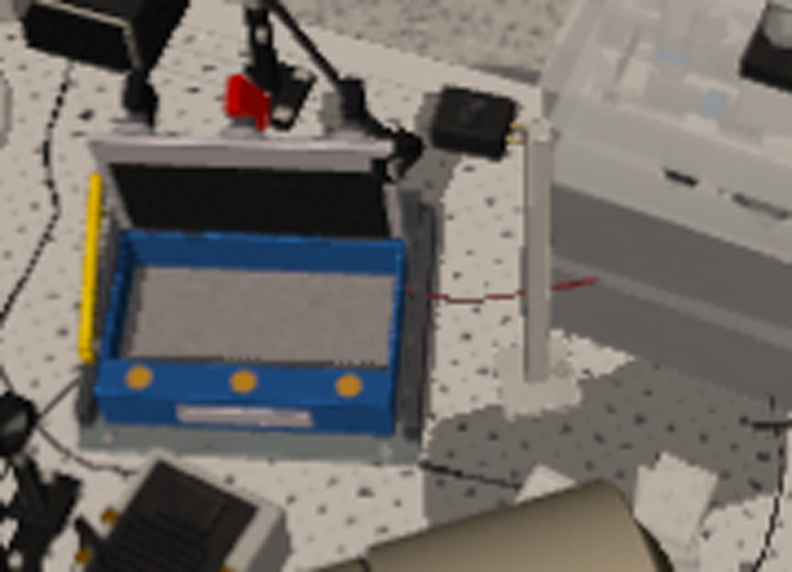

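Scene crop: a white closed box at full-frame pixel (247,317) and a translucent two-part box with latches at (274,332). The top crop shows a black block with brass blades at (277,197) beside the rail, so that is the adaptor. I'll use a wrist view to choose between the two boxes.

Run:
```python
from h import *
q=down(np.deg2rad(-20))
j=kinematics.ik([0.36,-0.2,0.36],q);print(j, monitor.sense()['joints'])
env.reach([0.36,-0.2,0.36],q)
print(monitor.sense()['clock'],monitor.sense()['contact_force'])
f=shot('wrist','w4',None,1.4)
for n,p in dict(white=(.381,-.156,.01),case=(.421,-.229,.01),vial=(.33,-.245,.01),post=(.359,-.313,.01)).items():print(n,proj(f,p)*1.4)
```

```text
[-7.93394951e-01 -8.13452514e-03  1.54347685e+00 -4.44089210e-16
  1.60625033e+00 -4.44329100e-01] [-2.49886012e+00  2.63606489e-01  1.31145497e+00  6.63566693e-05
  1.56814789e+00 -2.24354385e-01]
5.5917 [-0.2070877  -0.67274604 -1.07553903]
white [[395.39242404 156.2712902 ]]
case [[457.99765131 212.67281419]]
vial [[378.1077887  257.37781606]]
post [[426.25718842 306.59680457]]
```

View pics/w4.png

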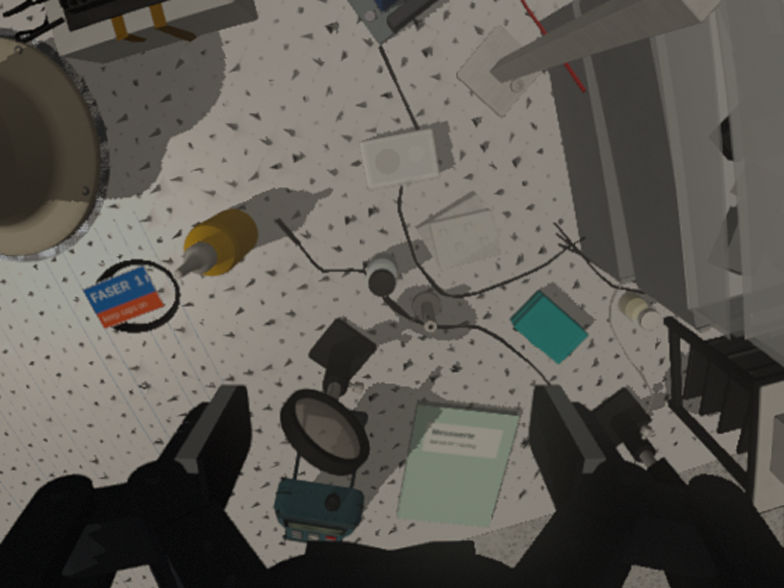

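Run:
```python
from h import *
j=monitor.sense()
env.movel([0.36,-0.12,0.30]);f=shot('wrist','w5',(180,60,440,260),3)
np.save('w5f.npy',f,allow_pickle=True)
```

```text
(no output)
```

View pics/w5.png

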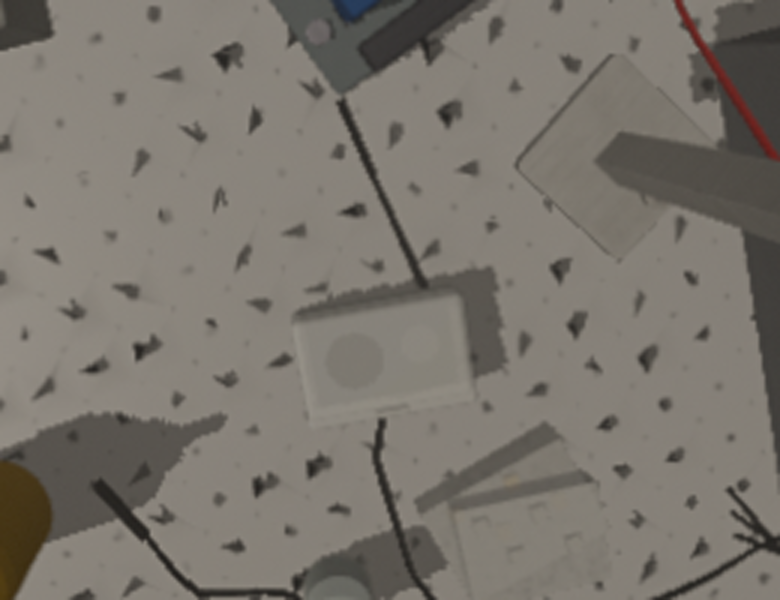

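Candidates are the box at w4 (400,157), a closed clear box with round optics showing inside, and the one at (460,235), which looks like two skewed pieces, either open or stacked. The first is closed and its aspect fits. I'll check its size, and then the drawer's position.

Run:
```python
from h import *
f=np.load('w5f.npy',allow_pickle=True).item()
c=lambda p:(180+(p[0]+.5)/3-.5,60+(p[1]+.5)/3-.5)
C=np.array([onz(f,c(p),0.026) for p in [(296,318),(460,293),(473,390),(312,418)]])
print(C.round(4),C.mean(0),[np.linalg.norm(C[i]-C[i-1]) for i in range(4)])
e=C[1]-C[0]+C[2]-C[3];print('yaw long',np.rad2deg(np.arctan2(e[1],e[0])))
C=np.array([onz(f,c(p),0.03) for p in [(450,512),(592,480),(610,560)]]);print([np.linalg.norm(C[i]-C[i-1]) for i in (1,2)])
```

```text
[[ 0.3566 -0.1289  0.026 ]
 [ 0.4212 -0.1416  0.026 ]
 [ 0.4142 -0.1817  0.026 ]
 [ 0.3484 -0.1705  0.026 ]] [ 0.38510698 -0.1556511   0.026     ] [np.float64(0.04232724415808791), np.float64(0.06578306867706847), np.float64(0.04066782083667212), np.float64(0.0667241997026211)]
yaw long -10.375558740898537
[np.float64(0.060717988018586605), np.float64(0.03859868436126396)]
```

Run:
```python
from h import *
s=eyes.grab_frame('scene');t=eyes.grab_frame('top')
print('cab',tri([(s,(218,127)),(t,(158,185))]))
q=down(np.deg2rad(-70))
print(kinematics.ik([0.40,0.02,0.38],q))
env.reach([0.40,0.02,0.38],q)
print(monitor.sense()['clock'],monitor.sense()['joints'])
f=shot('wrist','w6',None,1.4);np.save('w6f.npy',f,allow_pickle=True)
```

```text
cab [0.47965925 0.30209695 0.28548214]
[-2.44673098e-01 -3.67826309e-02  1.52130387e+00 -4.44089210e-16
  1.65707141e+00  9.77057379e-01]
7.7583 [-2.45533430e-01 -3.65925029e-02  1.52174334e+00 -1.15402780e-04
  1.65686678e+00  9.75794391e-01]
```

View pics/w6.png

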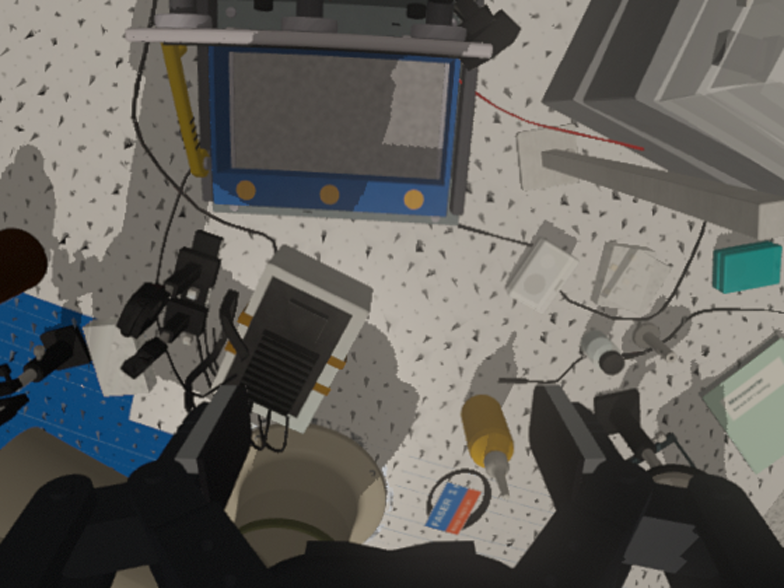

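Run:
```python
from h import *
f=np.load('w6f.npy',allow_pickle=True).item()
V=f['view'];print('cam',-V[:3,:3].T@V[:3,3])
save(f,'w6z',(85,0,365,165),2.85)
```

```text
cam [0.47759403 0.04782232 0.52264671]
```

View pics/w6z.png

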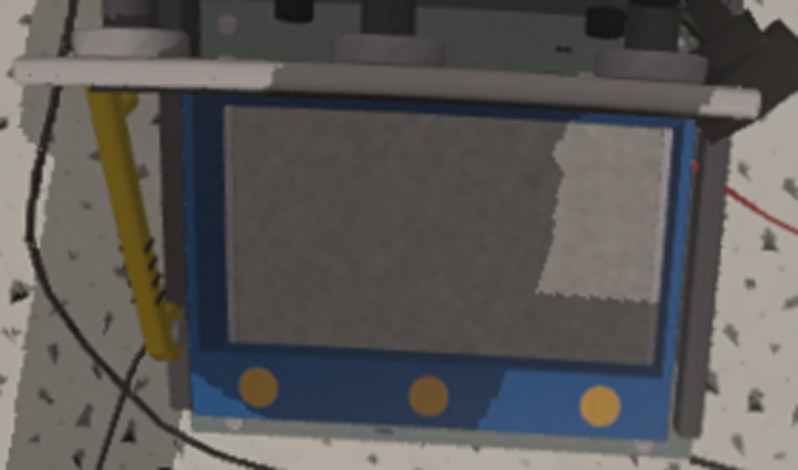

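```bash
cat >> h.py <<'E'
def fitpose(f,obj,px,x0,z0=0):
    from scipy.optimize import least_squares
    obj=np.array(obj,float);px=np.array(px,float)
    def W(v):
        r=R.from_euler('z',v[2]);return r.apply(obj)+[v[0],v[1],z0]
    r=least_squares(lambda v:(proj(f,W(v))-px).ravel(),x0,loss='soft_l1')
    return r.x,(proj(f,W(r.x))-px).round(1)
E
python3 - <<'E'
from h import *
f=np.load('w6f.npy',allow_pickle=True).item()
c=lambda p:((p[0]+.5)/2.85-.5+85,(p[1]+.5)/2.85-.5)
obj=[(-.085,.11,.06),(-.085,-.11,.06),(-.055,.105,.014),(-.055,-.105,.014),(.055,.105,.014),(.055,-.105,.014)]
px=[c(p) for p in [(193,414),(667,440),(229,343),(657,365),(225,107),(672,127)]]
print(fitpose(f,obj,px,[.5,.1,0]))
print(fitpose(f,obj[:4],px[:4],[.5,.1,0]))
E
```

```text
(array([0.46356499, 0.09833418, 0.29437572]), array([[-0.2,  0.8],
       [ 0.3,  0.2],
       [ 0.6, -0.5],
       [-1.3, -0.7],
       [ 0.1, -0.2],
       [ 0. ,  0.2]]))
(array([0.46369276, 0.09806981, 0.29152043]), array([[-0.1,  0.6],
       [ 0.4,  0.5],
       [ 0.7, -0.7],
       [-1.3, -0.5]]))
```

Run:
```python
from h import *
s=eyes.grab_frame('scene');t=eyes.grab_frame('top')
print(onz(s,(217,126),.36),onz(t,(160,185),.36),onz(t,(168,175),.36))
print(proj(t,onz(s,(217,126),.36)))
save(t,'t7',(40,60,300,250),3);save(s,'s7',(160,60,360,200),4)
```

```text
[0.46762455 0.20456456 0.36      ] [0.40285804 0.24447248 0.36      ] [0.44237773 0.23967133 0.36      ]
[[182.9742979  171.56603748]]
```

View pics/t7.png

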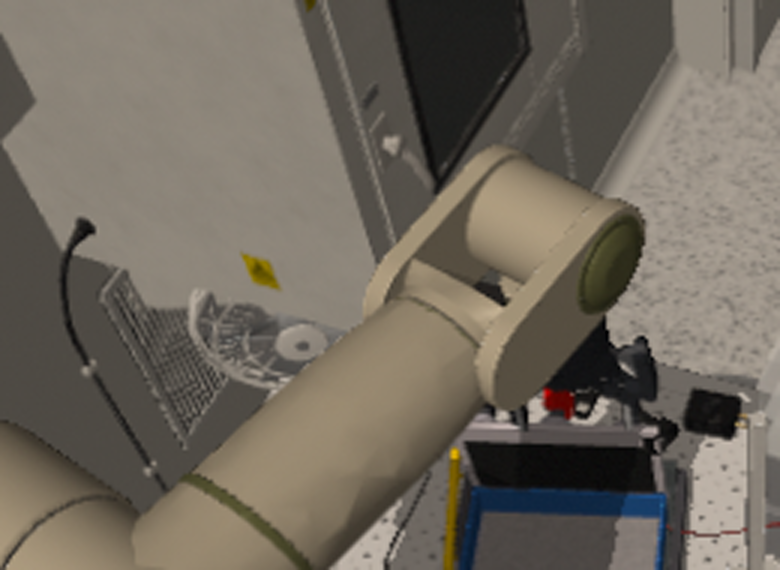

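View pics/s7.png

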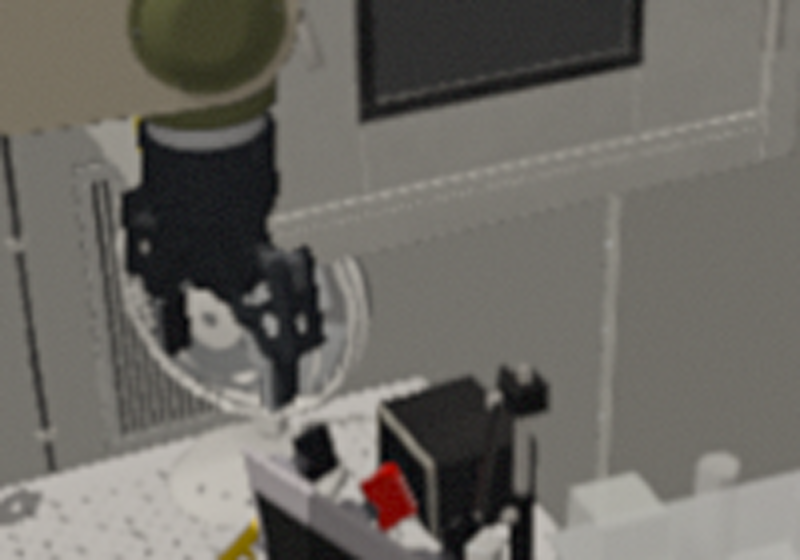

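Run:
```python
from h import *
s=eyes.grab_frame('scene');t=eyes.grab_frame('top')
a=cv2.imread('pics/t2.png')[0:200,0:300];b=cv2.imread('pics/scene0.png')[60:180,150:350]
cv2.imwrite('pics/ab.png',np.hstack([cv2.resize(a,(400,267)),cv2.resize(b,(445,267))])[:, :800])
for p in [(172,174),(172,177),(170,178)]:print('cab',tri([(s,(216,126)),(t,p)]), onz(t,p,.36))
```

```text
cab [0.47469316 0.24818176 0.33237338] [0.44937348 0.23045382 0.36      ]
cab [0.46996583 0.24466112 0.33196651] [0.43957787 0.22542757 0.36      ]
cab [0.47076905 0.25231265 0.32645799] [0.4344798  0.22918424 0.36      ]
```

View pics/ab.png

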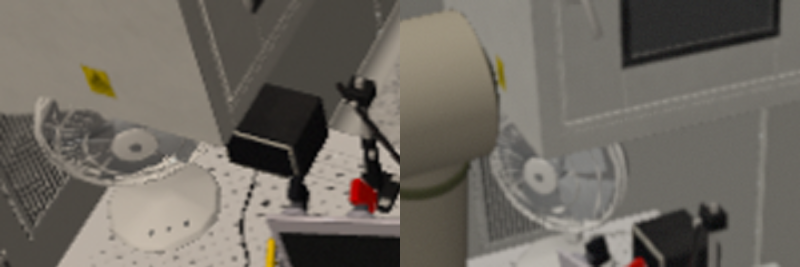

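Run:
```python
from h import *
f=np.load('w5f.npy',allow_pickle=True).item()
c=lambda p:(180+(p[0]+.5)/3-.5,60+(p[1]+.5)/3-.5)
g=np.array([.385,-.1555]);a=np.deg2rad(79.6);J=np.array([np.cos(a),np.sin(a)]);L=np.array([J[1],-J[0]])
for p in [(296,318),(312,418),(473,390),(418,500),(455,515),(545,428),(592,478),(610,560),(340,575)]:
    for z in (0,.03):
        d=onz(f,c(p),z)[:2]-g;print(p,z,'along jaw',round(d@J,4),'along long',round(d@L,4))
```

```text
(296, 318) 0 along jaw 0.0154 along long -0.0337
(296, 318) 0.03 along jaw 0.0219 along long -0.0326
(312, 418) 0 along jaw -0.0296 along long -0.0342
(312, 418) 0.03 along jaw -0.02 along long -0.0331
(473, 390) 0 along jaw -0.0287 along long 0.0367
(473, 390) 0.03 along jaw -0.0192 along long 0.033
(418, 500) 0 along jaw -0.0756 along long 0.0064
(418, 500) 0.03 along jaw -0.0629 along long 0.0047
(455, 515) 0 along jaw -0.0857 along long 0.0219
(455, 515) 0.03 along jaw -0.0723 along long 0.0192
(545, 428) 0 along jaw -0.0513 along long 0.0661
(545, 428) 0.03 along jaw -0.0402 along long 0.0604
(592, 478) 0 along jaw -0.0784 along long 0.0849
(592, 478) 0.03 along jaw -0.0655 along long 0.078
(610, 560) 0 along jaw -0.1204 along long 0.0902
(610, 560) 0.03 along jaw -0.1047 along long 0.0829
(340, 575) 0 along jaw -0.1065 along long -0.0338
(340, 575) 0.03 along jaw -0.0917 along long -0.0327
```

```bash
cat >> h.py <<'E'
D=np.array([.4636,.0983]);YAW=0.293
def U(x,y,z): # drawer-frame (floor centre origin on table) to world
    c,s=np.cos(YAW),np.sin(YAW);return np.array([D[0]+c*x-s*y,D[1]+s*x+c*y,z])
def st(m=''):
    s=monitor.sense();print(m,round(s['clock'],2),s['position'].round(4),'F',s['contact_force'].round(1),'gap',round(s['finger_gap'],3));return s
E
python3 - <<'E'
from h import *
q=down(np.deg2rad(79.6));
print(kinematics.ik([.377,-.154,.15],q))
env.movel([.40,.0,.40]) if False else None
env.reach([.377,-.154,.20],q);st()
shot('wrist','w8')
env.movel([.377,-.154,.06],0.2)
print(env.movel([.377,-.154,.002],0.08,guard=8));st('low')
env.close_gripper(40);st('grip')
E
```

```text
[-0.67741427  0.14611115  1.94121443  0.          1.05426707 -2.06669636]
 10.58 [ 0.3771 -0.1539  0.2001] F [ 0.3  0.9 -0.6] gap 0.999
False
low 12.36 [ 0.3773 -0.1542  0.0024] F [-0.6 -0.   0.4] gap 0.998
grip 12.82 [ 0.3772 -0.1541  0.0024] F [-1.5  0.1  4.9] gap 0.531
```

View pics/w8.png

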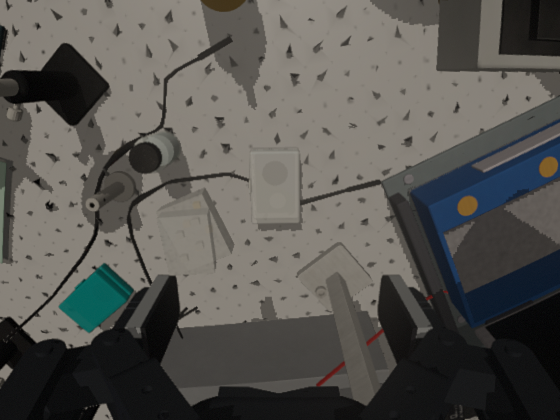

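Run:
```python
from h import *
q=down(YAW+np.pi/2);p=U(-.018,-.045,0)
print(p)
env.movel([.377,-.154,.15],.2);st('lift')
env.reach([p[0],p[1],.15],q);st('over')
env.movel([p[0],p[1],.05],.15)
print(env.movel([p[0],p[1],.0185],.05,guard=8));st('low')
```

```text
[0.45936428 0.05001896 0.        ]
lift 13.72 [ 0.3765 -0.1536  0.1491] F [ 0.1  0.9 -0.4] gap 0.536
over 14.6 [0.4591 0.0493 0.1495] F [-0.3 -0.4 -0.7] gap 0.536
False
low 16.2 [0.4595 0.05   0.0186] F [-0.1 -0.4  0.1] gap 0.535
```

Run:
```python
from h import *
p=U(-.018,-.045,0)
env.movel([p[0],p[1],.0168],.05,guard=8);env.release();st('rel')
env.movel([p[0],p[1],.20],.2);st('up')
shot('wrist','w9',None,1.4)
t=shot('top','t9',(150,130,350,280),4)
```

```text
rel 16.93 [0.4594 0.05   0.0168] F [-0.2  0.8 -1. ] gap 1.003
up 17.99 [0.4589 0.0501 0.199 ] F [ 0.5 -0.1  0.3] gap 1.003
```

View pics/w9.png

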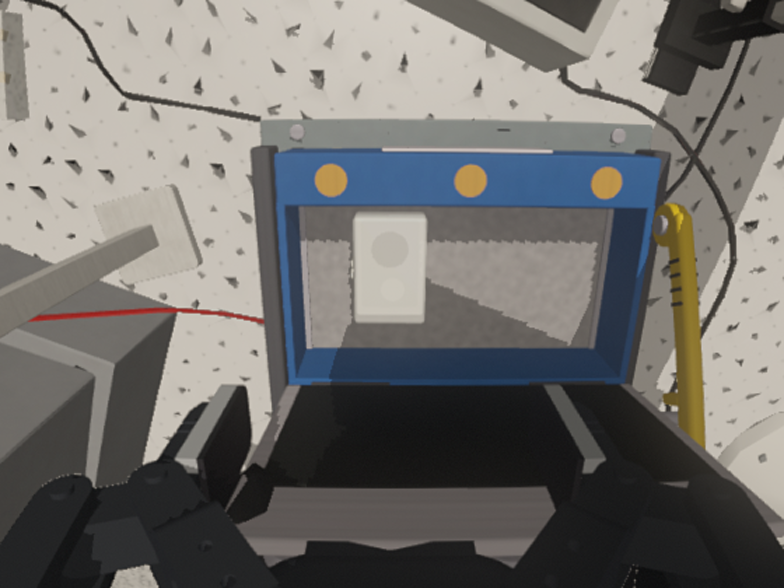

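View pics/t9.png

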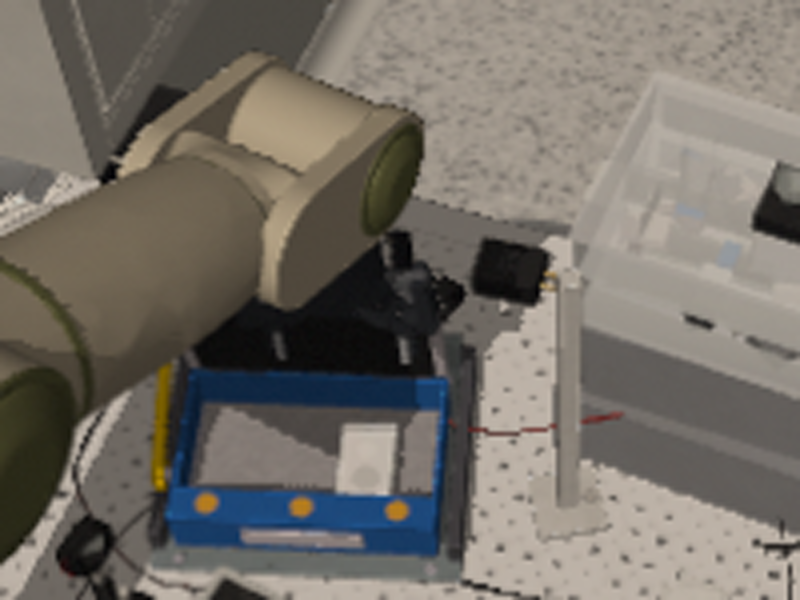

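The case lies upright in the drawer, on the right side at w9 (390,267). Next is the adaptor, so I'll first check how tall the black stand beside it is.

Run:
```python
from h import *
s=eyes.grab_frame('scene');t=eyes.grab_frame('top')
print('stand',tri([(s,(290,157)),(t,(224,153))]))
print('blackbox near top corner',tri([(s,(255.5,162)),(t,(176,170))]))
p=U(-.018,-.045,.38);env.movel(p,.25)
q=down(np.deg2rad(-80));x=[.56,0.01,.38];print(kinematics.ik(x,q))
env.reach(x,q);st()
f=shot('wrist','w10',None,1.4);np.save('w10f.npy',f,allow_pickle=True)
```

```text
stand [0.68399401 0.18945355 0.21033496]
blackbox near top corner [0.65010076 0.37724605 0.09160899]
[-1.91312102e-01  3.46453957e-01  1.07349331e+00 -4.44089210e-16
  1.72164539e+00  1.20495130e+00]
 21.77 [0.56   0.0101 0.38  ] F [ 0.4  0.5 -0.4] gap 0.998
```

View pics/w10.png

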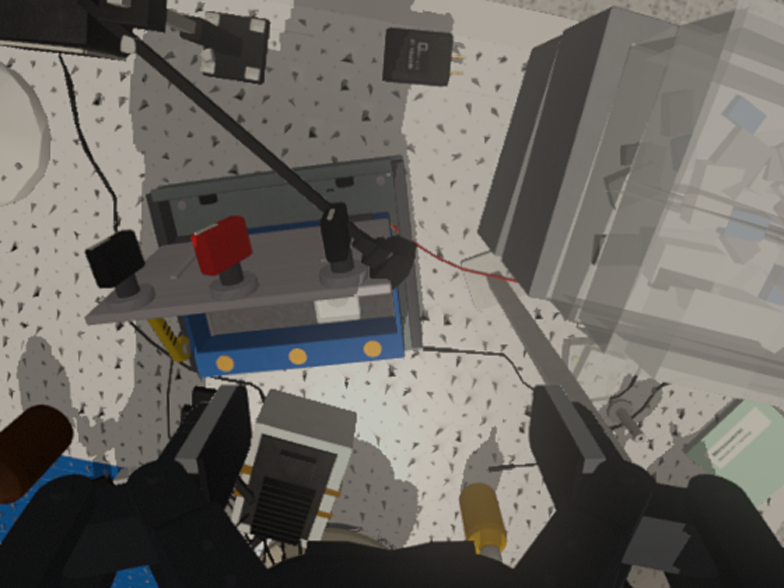

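Run:
```python
from h import *
f=np.load('w10f.npy',allow_pickle=True).item();t=eyes.grab_frame('top');s=eyes.grab_frame('scene')
print('lamp head',tri([(f,(275,187)),(t,(261,204))]))
print('lamp joint far top',tri([(f,(91,30)),(t,(225,154))]))
save(f,'w10z',(250,0,350,80),7.5)
save(t,'t10',(190,130,330,240),5.5);save(s,'s10',(220,140,340,230),6)
```

```text
lamp head [0.5469572  0.00821672 0.18391853]
lamp joint far top [0.6594607  0.1710999  0.24062873]
```

View pics/w10z.png

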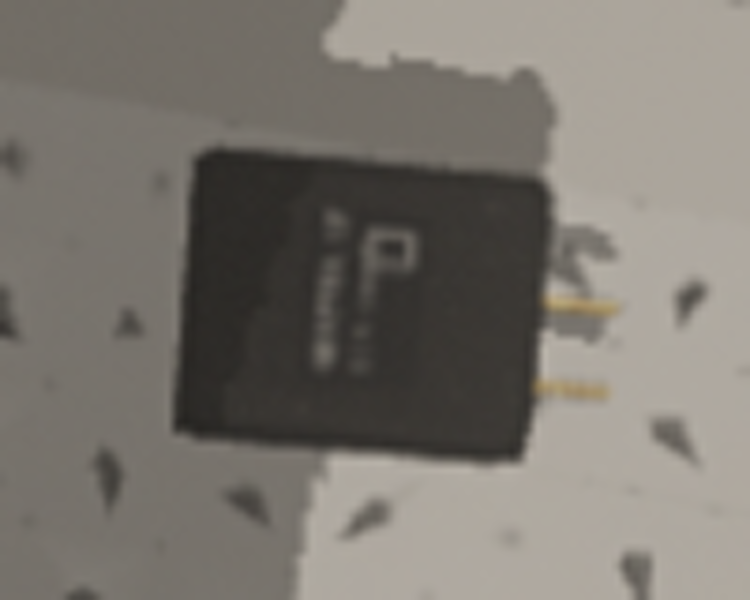

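View pics/t10.png

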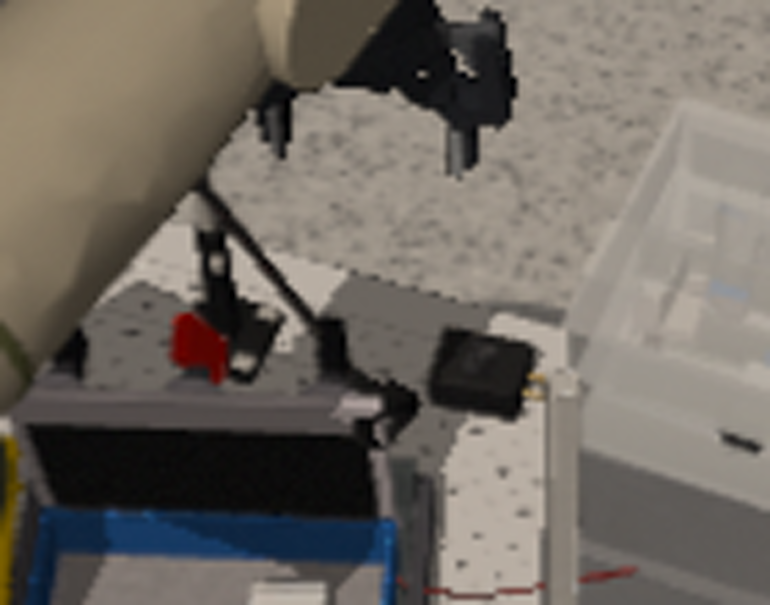

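View pics/s10.png

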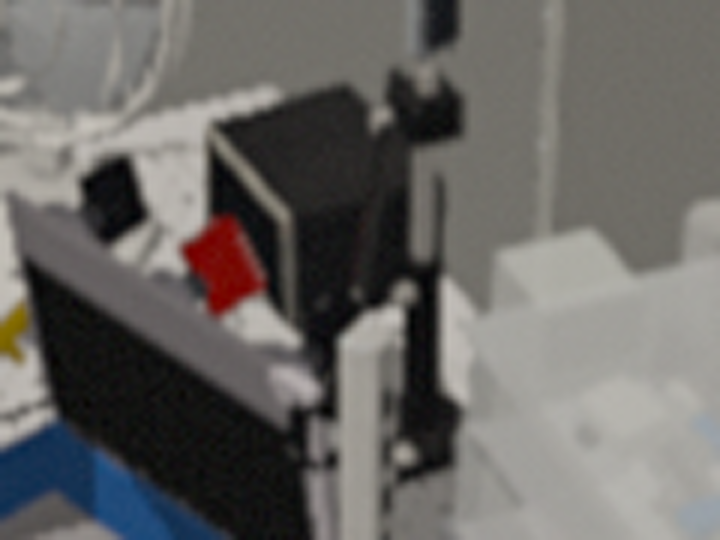

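Run:
```python
from h import *
f=np.load('w10f.npy',allow_pickle=True).item()
c=lambda p:(250+(p[0]+.5)/7.5-.5,(p[1]+.5)/7.5-.5)
C=np.array([onz(f,c(p),0.034) for p in [(197,152),(550,183),(523,458),(177,432)]])
print(C.round(4),C.mean(0),[np.linalg.norm(C[i]-C[i-1]) for i in range(4)])
e=C[1]-C[0]+C[2]-C[3];a=np.arctan2(e[1],e[0]);print('yaw',np.rad2deg(a))
for jy in (np.rad2deg(a)+90,np.rad2deg(a)-90):
    for z in (.2,.02):print(jy,kinematics.ik([*C.mean(0)[:2],z],down(np.deg2rad(jy))))
```

```text
[[ 0.7201  0.0419  0.034 ]
 [ 0.726  -0.0176  0.034 ]
 [ 0.6813 -0.022   0.034 ]
 [ 0.6749  0.0375  0.034 ]] [0.7005932 0.0099283 0.034    ] [np.float64(0.045408378924678014), np.float64(0.05974349498468238), np.float64(0.04485547500343091), np.float64(0.05981244999819362)]
yaw -84.13270107357789
5.867298926422109 [-1.52586981e-01  7.44770753e-01  9.01084956e-01 -4.44089210e-16
  1.49573694e+00 -2.54990665e-01]
5.867298926422109 [-1.52586981e-01  9.01570257e-01  1.09092455e+00 -4.44089210e-16
  1.14909785e+00 -2.54990665e-01]
-174.1327010735779 None
-174.1327010735779 None
```

Run:
```python
from h import *
q=down(np.deg2rad(5.87))
env.reach([.7006,.010,.30],q);st()
f=shot('wrist','w11',None,1.4,[[.7006,.010,.034]])
env.movel([.7006,.010,.16],.2);st()
f=shot('wrist','w12',None,1.4,[[.7006,.010,.034]])
```

```text
23.23 [0.7005 0.01   0.3005] F [0.2 0.4 0.5] gap 1.0
 24.12 [0.7012 0.0099 0.1618] F [ 0.8 -0.2  0.4] gap 1.0
```

View pics/w12.png

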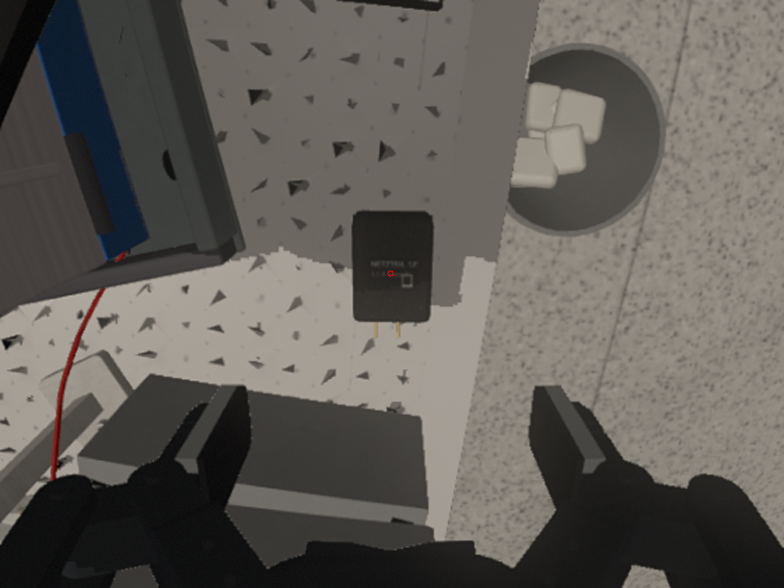

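The adaptor is at w12 (392,267), about 3 mm from the predicted mark, and the table edge is just beyond it. I'll descend and grip.

Run:
```python
from h import *
x,y=.7010,.0115
env.movel([x,y,.06],.2);print(env.movel([x,y,.006],.08,guard=8));st('low')
env.close_gripper(45);st('grip')
env.movel([x,y,.06],.1);st()
env.movel([x,y,.30],.2);st('lift')
shot('wrist','w13')
```

```text
False
low 25.65 [0.7013 0.0115 0.0065] F [ 0.4 -0.3 -1. ] gap 1.001
grip 26.1 [0.7013 0.0115 0.0066] F [-1.   0.2  4. ] gap 0.532
 26.79 [0.7006 0.0116 0.0594] F [ 0.3  0.4 -1.4] gap 0.529
lift 28.14 [0.7008 0.0115 0.2988] F [ 1.2  0.  -1.3] gap 0.535
```

View pics/w13.png

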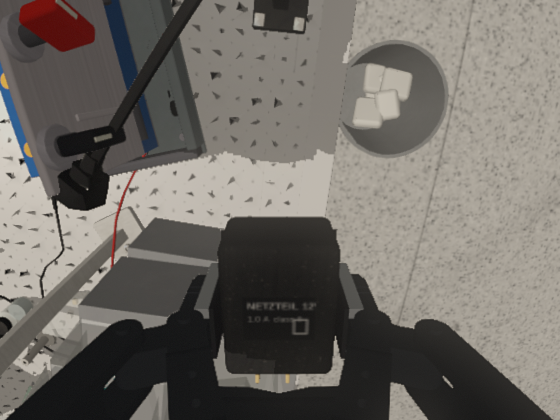

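Run:
```python
from h import *
q=down(YAW+np.pi/2);p=U(-.016,.042,0)
env.movel([.60,.02,.34],.25)
env.reach([p[0],p[1],.25],q);st('over')
shot('wrist','w14')
env.movel([p[0],p[1],.07],.15);st()
```

```text
over 30.17 [0.4368 0.1337 0.2499] F [ 0.6  0.2 -1.5] gap 0.529
 31.57 [0.4366 0.1339 0.0706] F [ 0.   0.  -1.3] gap 0.527
```

View pics/w14.png

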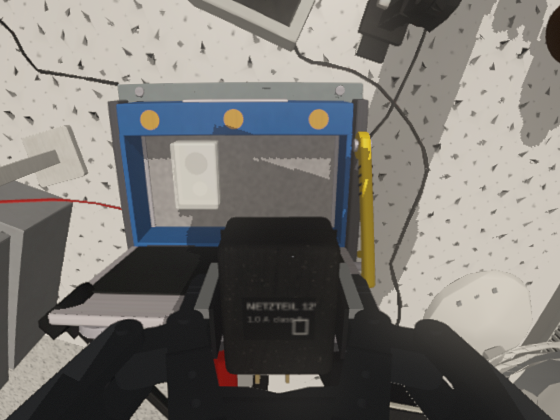

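Run:
```python
from h import *
p=U(-.016,.042,0)
print(env.movel([p[0],p[1],.022],.05,guard=8));st('low')
env.release();st('rel')
env.movel([p[0],p[1],.25],.2);st('up')
f=shot('wrist','w15',None,1.4);np.save('w15f.npy',f,allow_pickle=True)
```

```text
False
low 32.67 [0.4363 0.1339 0.0223] F [-0.1  0.1 -1.2] gap 0.53
rel 33.16 [0.4382 0.132  0.0227] F [  6.4 -18.4  -0.2] gap 1.003
up 34.45 [0.4358 0.1339 0.249 ] F [0.5 0.4 0.4] gap 1.001
```

View pics/w15.png

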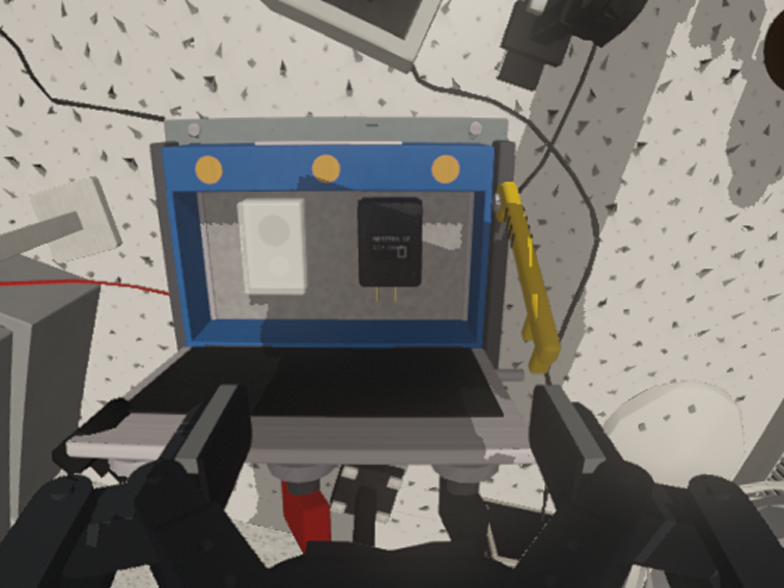

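Both items lie flat in the drawer: the case at (272,246), the adaptor at (390,242). But the stay's far end, now at (545,362), has shifted since w14, so the opening finger or the lift must have caught it. I'll measure its angle and the lid's.

```bash
cat >> h.py <<'E'
def stay_pt(r,th,dy=0,dx=0):
    a=np.deg2rad(26)+th;return U(-.045+dx+r*np.cos(a),.119+dy,.06+r*np.sin(a))
def lid_pt(x,y,th,h=.004): # distance x from hinge to edge, y, height off hinge line along normal
    return U(.06-x*np.cos(th)+h*np.sin(th), y, .064+x*np.sin(th)+h*np.cos(th))
E
python3 - <<'E'
from h import *
f=np.load('w15f.npy',allow_pickle=True).item()
for th in (0,.1,.2,.3,.4,.5,.6):print(th,(proj(f,[stay_pt(0,th),stay_pt(.037,th),stay_pt(.133,th)])*1.4).round(0).tolist())
for th in (1.3,1.4,1.45,1.5):print(th,(proj(f,[lid_pt(.145,.11,th),lid_pt(.145,-.11,th)])*1.4).round(0).tolist())
save(f,'w15z',(300,110,420,300),3.1)
t=shot('top','t15',(190,130,330,240),5.5);shot('scene','s15',(180,140,300,230),6)
E
```

```text
0 [[504.0, 207.0], [506.0, 261.0], [510.0, 409.0]]
0.1 [[504.0, 207.0], [507.0, 260.0], [515.0, 410.0]]
0.2 [[504.0, 207.0], [508.0, 258.0], [520.0, 409.0]]
0.3 [[504.0, 207.0], [510.0, 255.0], [526.0, 406.0]]
0.4 [[504.0, 207.0], [511.0, 252.0], [532.0, 400.0]]
0.5 [[504.0, 207.0], [512.0, 249.0], [538.0, 391.0]]
0.6 [[504.0, 207.0], [513.0, 245.0], [545.0, 379.0]]
1.3 [[542.0, 420.0], [60.0, 415.0]]
1.4 [[541.0, 450.0], [64.0, 444.0]]
1.45 [[539.0, 464.0], [67.0, 458.0]]
1.5 [[538.0, 478.0], [70.0, 471.0]]
```

View pics/w15z.png

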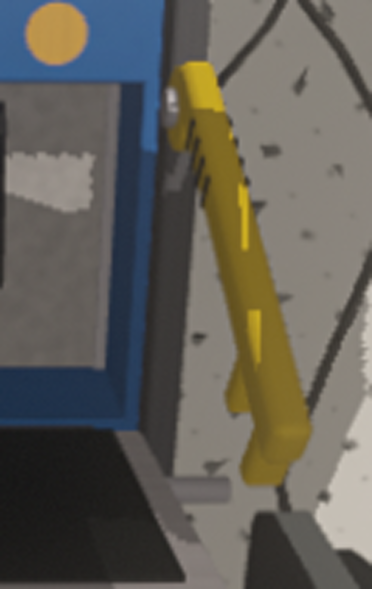

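View pics/s15.png

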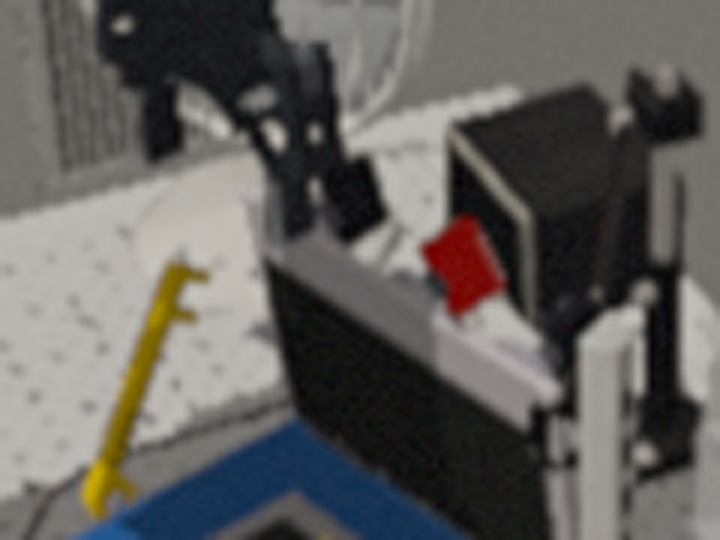

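The stay is fully up (about 0.6 rad, its stop). The finger lifted it as it withdrew, after the kit was already on the floor. The lid is still about 1.43 rad. Next I close the lid by pushing its outer face through the gap between the red and right knobs.

Run:
```python
from h import *
for yd in (np.rad2deg(YAW)-180,np.rad2deg(YAW)):
    q=down(np.deg2rad(yd))
    for P in (U(.085,-.039,.30),U(.085,-.039,.19),U(0,-.039,.15),U(-.06,-.039,.068)):
        j=kinematics.ik(P,q);print(yd,P.round(3),None if j is None else np.round(j,2))
```

```text
-163.21233660266688 [0.556 0.086 0.3  ] [-0.06  0.36  1.25 -0.    1.53  2.79]
-163.21233660266688 [0.556 0.086 0.19 ] [-0.06  0.43  1.44 -0.    1.27  2.79]
-163.21233660266688 [0.475 0.061 0.15 ] [-0.12  0.3   1.75 -0.    1.1   2.73]
-163.21233660266688 [0.417 0.044 0.068] [-0.18  0.31  1.99 -0.    0.84  2.67]
16.78766339733312 [0.556 0.086 0.3  ] [-0.06  0.36  1.25 -0.    1.53 -0.35]
16.78766339733312 [0.556 0.086 0.19 ] [-0.06  0.43  1.44 -0.    1.27 -0.35]
16.78766339733312 [0.475 0.061 0.15 ] [-0.12  0.3   1.75 -0.    1.1  -0.41]
16.78766339733312 [0.417 0.044 0.068] [-0.18  0.31  1.99 -0.    0.84 -0.47]
```

Run:
```python
from h import *
s=eyes.grab_frame('scene')
for px in ((238,78),(222,50)):
    o,d=ray(s,px)
    for y in (.17,.215):print(px,y,o+d*(y-o[1])/d[1])
q=down(YAW-np.pi)
env.movel([.42,.02,.30],.25)
env.close_gripper(30)
env.reach([.42,.02,.30],q);st()
env.movel(U(.09,-.039,.30),.2);st()
shot('wrist','w16',None,1.4)
shot('scene','s16',(180,100,340,220),5)
```

```text
(238, 78) 0.17 [0.52111672 0.17       0.49981673]
(238, 78) 0.215 [0.53910018 0.215      0.47913633]
(222, 50) 0.17 [0.48337804 0.17       0.57957108]
(222, 50) 0.215 [0.49981259 0.215      0.56216405]
 39.97 [0.42 0.02 0.3 ] F [-0.1 -0.4  1.2] gap -0.002
 40.9 [0.5606 0.0868 0.3   ] F [ 0.5  0.  -0.1] gap -0.0
```

View pics/w16.png

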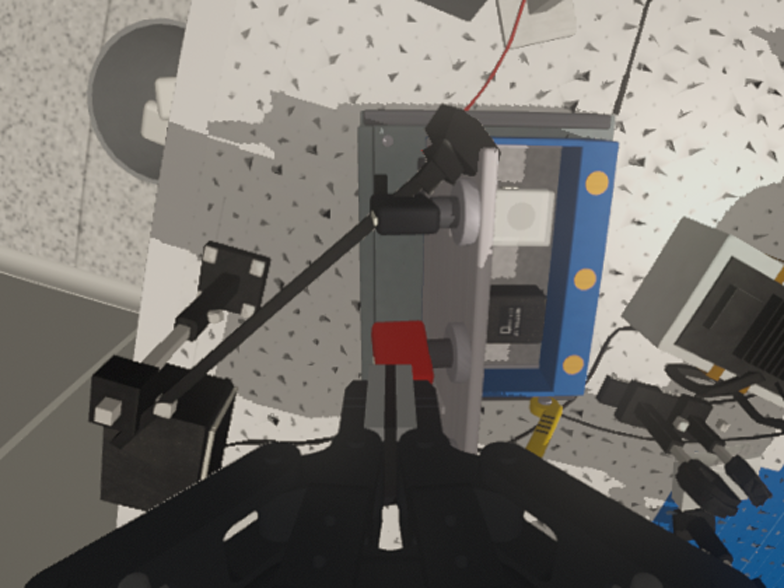

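View pics/s16.png

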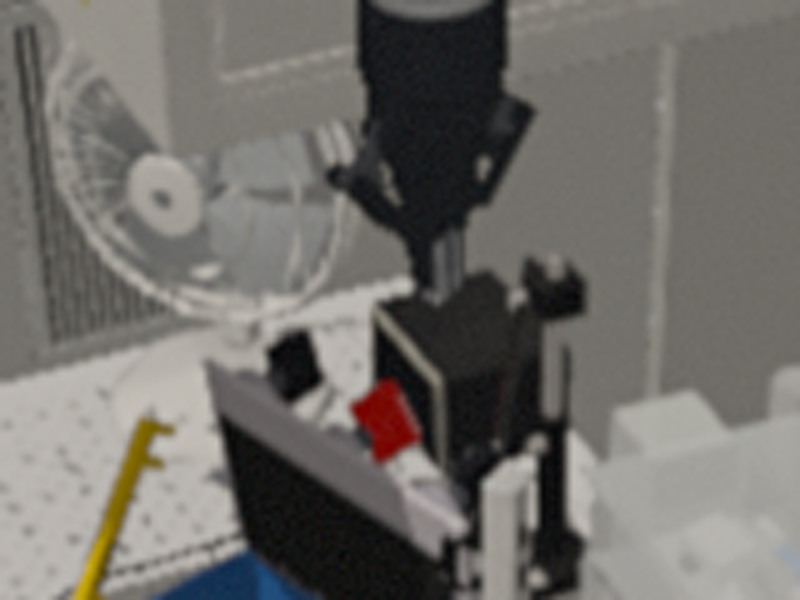

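Run:
```python
from h import *
f=shot('wrist','w17',None,1.4,[U(.09,-.039,z) for z in (.17,.19,.21,.25,.30)]+[lid_pt(.145,y,1.43) for y in (-.11,-.039,0,.11)])
t=shot('top','t17',(190,130,330,240),5.5,[U(.09,-.039,z) for z in (.17,.19,.21,.25,.30)]+[lid_pt(.145,y,1.43) for y in (-.11,-.039,0,.11)])
```

```text
(no output)
```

View pics/w17.png

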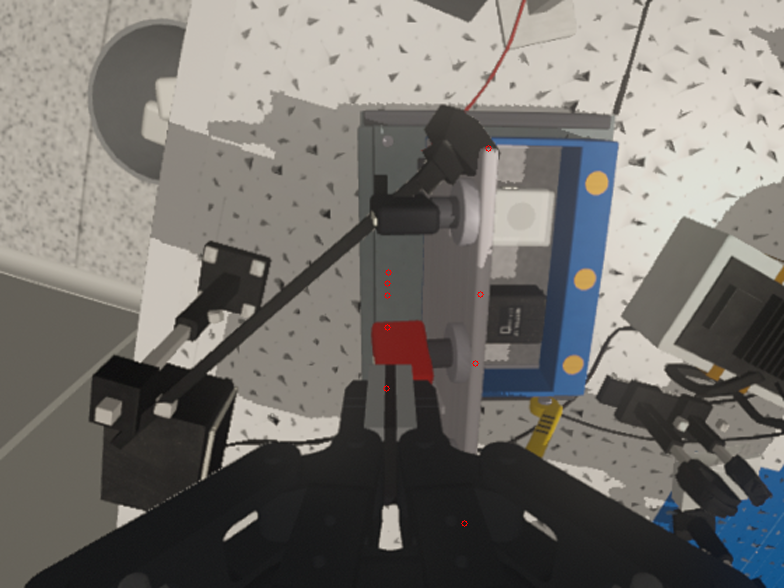

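View pics/t17.png

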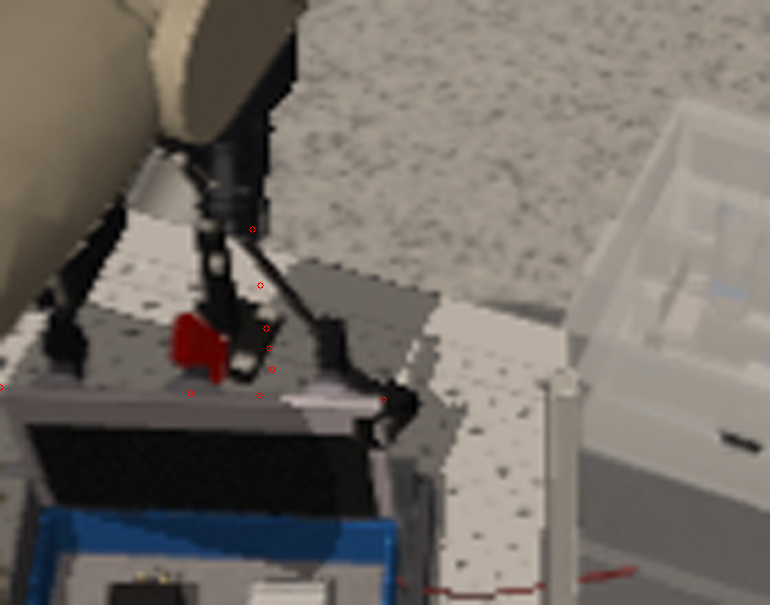

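Run:
```python
from h import *
f=eyes.grab_frame('wrist');t=eyes.grab_frame('top')
def plane(f,a,b):
    o,d1=ray(f,a);_,d2=ray(f,b);n=np.cross(d1,d2);n/=np.linalg.norm(n);return n,n@o
c=lambda p:(p[0]/1.4,p[1]/1.4);k=lambda p:(190+p[0]/5.5,130+p[1]/5.5)
n1,e1=plane(f,c((365,228)),c((170,400)));n2,e2=plane(t,k((318,322)),k((243,240)))
for y in (0,.02,.04,.06,.08,.1,.12,.15):
    P=np.linalg.solve(np.array([n1,n2,[0,1,0]]),[e1,e2,y])
    d=P[:2]-D;cc,s=np.cos(YAW),np.sin(YAW);print(P.round(3),'unit',np.round([cc*d[0]+s*d[1],-s*d[0]+cc*d[1]],3))
```

```text
[0.542 0.    0.195] unit [ 0.047 -0.117]
[0.555 0.02  0.195] unit [ 0.065 -0.101]
[0.568 0.04  0.196] unit [ 0.083 -0.086]
[0.58  0.06  0.197] unit [ 0.101 -0.07 ]
[0.593 0.08  0.197] unit [ 0.119 -0.055]
[0.606 0.1   0.198] unit [ 0.137 -0.039]
[0.618 0.12  0.199] unit [ 0.154 -0.024]
[0.637 0.15  0.2  ] unit [ 0.181 -0.001]
```

Run:
```python
from h import *
y=-.039
print(env.movel(U(.09,y,.187),.12,guard=8));st('in')
r=.124
for th in np.arange(1.40,.75,-.1):
    P=lid_pt(r,y,th);P=P+U(.012,0,0)-U(0,0,0)
    g=env.movel(P,.08,guard=30);s=st(round(th,2))
    if g: print('STOP');break
shot('scene','s18',(180,100,340,220),5)
```

```text
False
in 42.29 [0.5614 0.0869 0.1878] F [-2.  -0.1 -0.3] gap -0.001
1.4 42.88 [0.5276 0.0768 0.1872] F [0.2 0.5 0.1] gap -0.001
1.3 43.19 [0.5158 0.0733 0.1846] F [ 0.2 -0.3  0.3] gap -0.001
1.2 43.5 [0.5045 0.0699 0.181 ] F [0.1 0.2 1.1] gap -0.003
1.1 43.81 [0.4935 0.0666 0.1764] F [0.  1.5 0.3] gap 0.001
1.0 44.12 [0.483  0.0634 0.1706] F [-0.3  0.1 -0.2] gap -0.001
0.9 44.42 [0.4731 0.0604 0.1637] F [ 0.5  0.4 -0.9] gap -0.001
0.8 44.73 [0.4639 0.0577 0.1558] F [0.4 0.8 0.1] gap 0.0
```

View pics/s18.png

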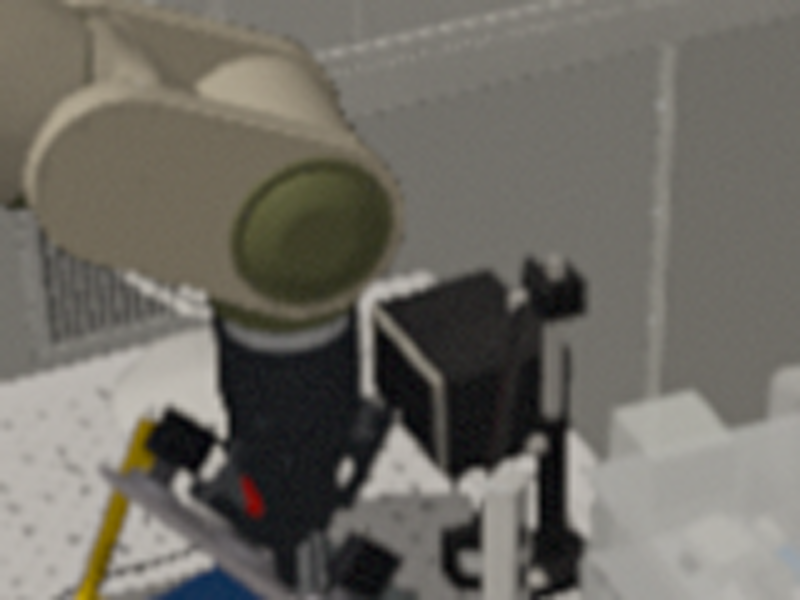

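The lid is following and is at roughly 0.8 rad, with negligible force. I'll continue.

Run:
```python
from h import *
y=-.039;r=.124
for th in [.7,.6,.5,.4,.3,.2,.12,.06,.03,.01,-.01,-.02]:
    w=.012*min(1,th/.3) if th>0 else 0
    P=lid_pt(r,y,th)+U(w,0,0)-U(0,0,0)
    g=env.movel(P,.07,guard=20);s=st(round(th,2))
    if g: print('STOP');break
env.movel(monitor.sense()['position']+[0,0,.12],.15)
st();f=shot('wrist','w19',None,1.4);shot('scene','s19',(160,140,340,275),4.4)
```

```text
0.7 45.11 [0.4555 0.0551 0.147 ] F [ 0.2 -0.6 -0. ] gap 0.005
0.6 45.43 [0.4479 0.0528 0.1373] F [0.2 0.4 0.4] gap -0.0
0.5 45.76 [0.4414 0.0509 0.1269] F [0.3 0.3 0.9] gap -0.002
0.4 46.08 [0.4358 0.0492 0.1159] F [ 0.7 -0.5 -0.6] gap 0.0
0.3 46.41 [0.4315 0.0479 0.1045] F [-0.7 -0.1  0.4] gap 0.002
0.2 46.76 [0.4244 0.0457 0.0926] F [ 0.2  0.1 -0.2] gap 0.003
0.12 47.07 [0.4195 0.0443 0.0828] F [-0.8 -0.1  0.6] gap 0.0
0.06 47.33 [0.4163 0.0433 0.0754] F [ 0.2 -0.1  0.3] gap 0.002
0.03 47.58 [0.4148 0.0429 0.0716] F [-2.   0.2 -0.4] gap -0.0
0.01 47.83 [0.4139 0.0426 0.0691] F [-0.2 -0.8  0.8] gap 0.002
-0.01 48.08 [0.4143 0.0425 0.0678] F [-2.9  0.6 14.3] gap -0.001
-0.02 48.33 [0.4149 0.0426 0.0675] F [-5.6  2.8 28. ] gap 0.001
 49.3 [0.4144 0.0427 0.1867] F [-0.3 -0.1 -0.5] gap -0.002
```

View pics/w19.png

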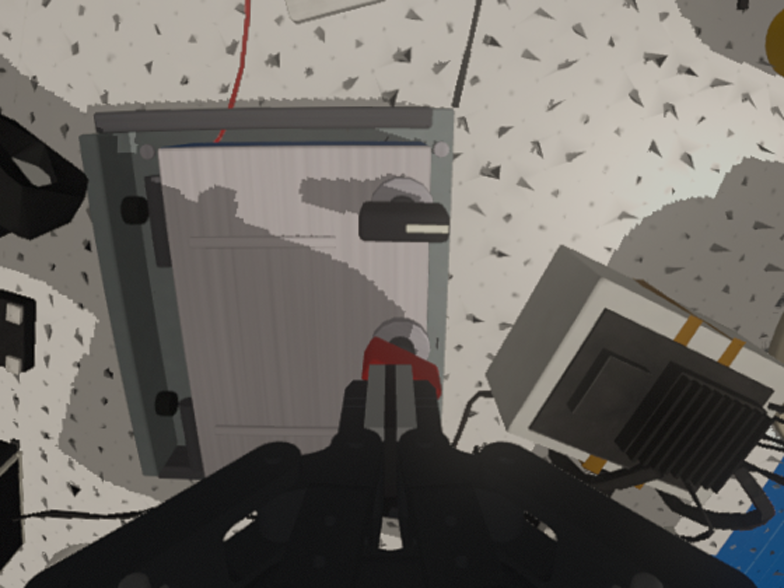

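View pics/s19.png

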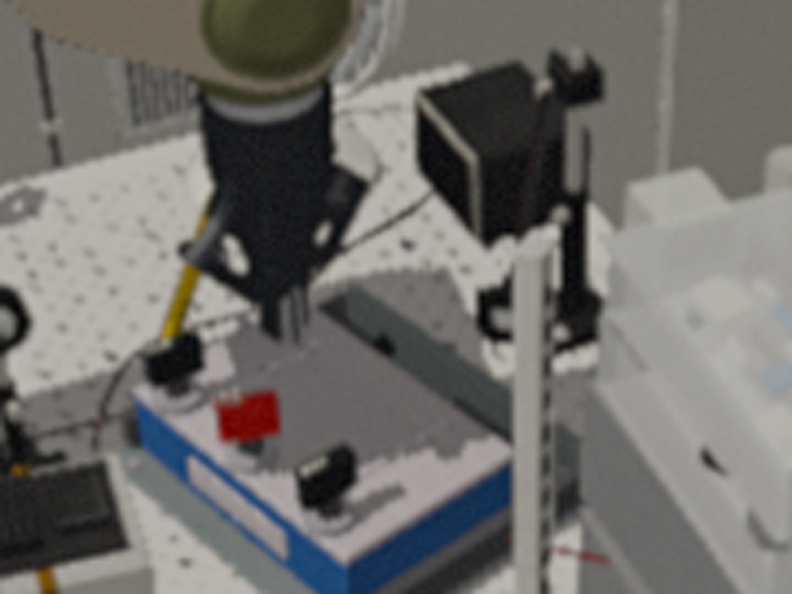

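The lid is flat: the fingertip met its face at 67.5 mm, against 68 mm nominal, and the scene view confirms it. I'll look at the knobs from above to get their axes and angles.

Run:
```python
from h import *
q=down(YAW+np.pi/2)
env.movel(U(-.06,0,.32),.2)
env.reach(U(-.03,0,.30),q);st()
f=shot('wrist','w20',None,1.4);np.save('w20f.npy',f,allow_pickle=True)
save(f,'w20z',(90,40,390,240),2.66)
```

```text
54.12 [0.4349 0.0896 0.3   ] F [-0.4 -1.4  0.4] gap -0.003
```

View pics/w20.png

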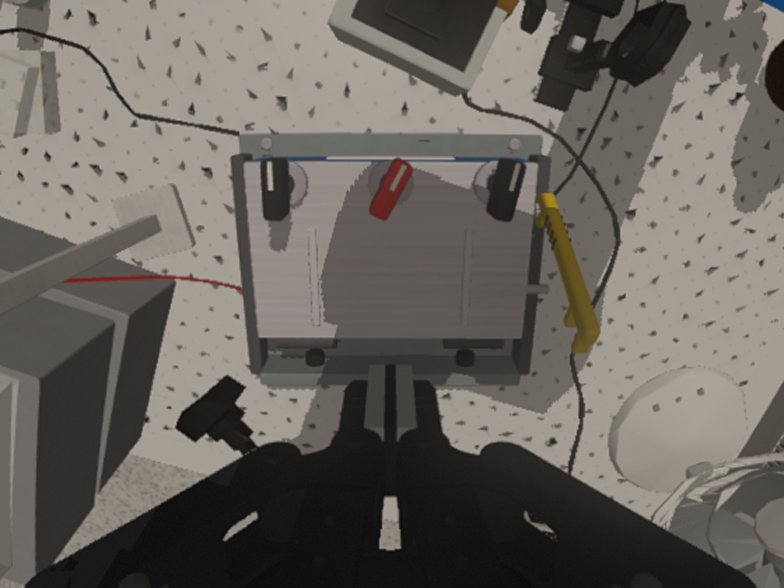

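View pics/w20z.png

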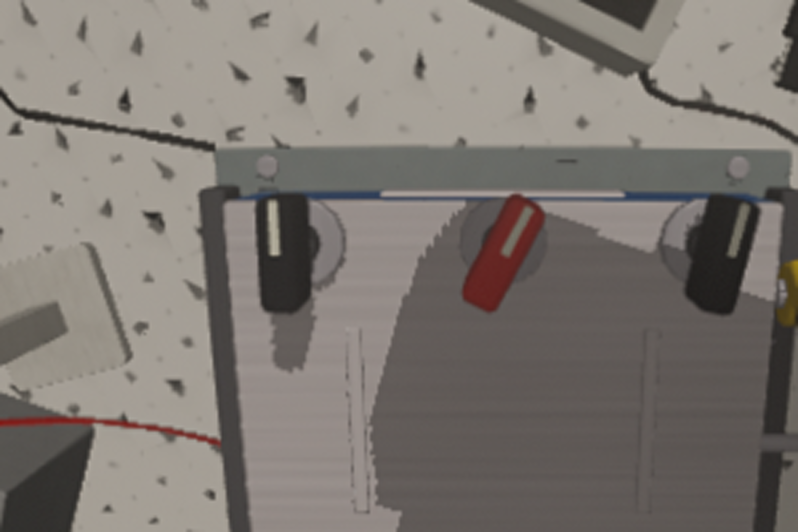

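Run:
```python
from h import *
f=np.load('w20f.npy',allow_pickle=True).item()
c=lambda p:(90+(p[0]+.5)/2.66-.5,40+(p[1]+.5)/2.66-.5)
cc,s=np.cos(YAW),np.sin(YAW)
for n,a,b in [('right',(283,197),(285,306)),('red',(530,203),(481,303)),('left',(738,202),(711,308))]:
    A=onz(f,c(a),.118);B=onz(f,c(b),.118);m=(A+B)/2;d=B-A
    an=np.arctan2(d[1],d[0]);dd=m[:2]-D
    print(n,m.round(4),'unit',np.round([cc*dd[0]+s*dd[1],-s*dd[0]+cc*dd[1]],4),'len',np.linalg.norm(d).round(4),'theta',round(YAW-an,3))
# lid front edge and left/right edge: far corner etc
for n,p,z in [('lid fl',(783,204),.068),('lid fr',(223,199),.068)]:
    P=onz(f,c(p),z);dd=P[:2]-D;print(n,np.round([cc*dd[0]+s*dd[1],-s*dd[0]+cc*dd[1]],4))
```

```text
right [0.4165 0.0064 0.118 ] unit [-0.0716 -0.0744] len 0.0372 theta 0.048
red [0.3955 0.0791 0.118 ] unit [-0.0708  0.0013] len 0.0379 theta 0.456
left [0.3741 0.1512 0.118 ] unit [-0.0704  0.0764] len 0.037 theta 0.188
lid fl [-0.084   0.1101]
lid fr [-0.086  -0.1086]
```

```bash
cat >> h.py <<'E'
def turn(y,th,x=-.070,z=.104,end=1.53):
    env.release()
    q=down(YAW+np.pi/2-th)
    env.reach(U(x,y,.20),q);st('over')
    g=env.movel(U(x,y,z),.1,guard=6);st('down %s'%g)
    if g: return
    env.close_gripper(35);st('grip')
    j=np.array(monitor.sense()['joints']);tgt=j.copy();tgt[5]+=end-th
    for a in np.linspace(0,1,5)[1:]:
        k=j.copy();k[5]+=a*(end-th);env.set_joints(k)
        s=monitor.sense();print('th',round(th+s['joints'][5]-j[5],3),'F',s['contact_force'].round(1),'T',s['ft_torque'].round(2),'gap',round(s['finger_gap'],3))
E
python3 - <<'E'
from h import *
turn(0.0005,.456)
E
```

```text
over 55.47 [0.3973 0.0785 0.2011] F [0.3 0.9 0.1] gap 1.001
down False 56.58 [0.3969 0.0785 0.1045] F [0.1 0.4 0.2] gap 0.999
grip 57.23 [0.3964 0.0787 0.1041] F [-0.3  1.   3.4] gap 0.147
th 0.721 F [0.4 4.3 2.7] T [ 0.64 -0.04 -0.1 ] gap 0.154
th 0.99 F [0.5 6.7 0.9] T [ 0.94 -0.23 -0.03] gap 0.152
th 1.258 F [2.8 6.3 0.4] T [ 1.17 -0.35 -0.02] gap 0.152
th 1.526 F [ 4.1  6.3 -1.4] T [ 1.13 -0.63  0.51] gap 0.154
```

Run:
```python
from h import *
env.release();st('rel')
env.movel(U(-.07,.0005,.24),.2)
q=down(YAW+np.pi/2)
env.reach(U(-.03,0,.30),q);st()
f=shot('wrist','w21',(90,40,390,240),2.66)
```

```text
rel 59.39 [0.3964 0.0787 0.1041] F [-0.2  0.6  0.3] gap 0.997
 61.57 [0.4347 0.0896 0.2995] F [-0.4 -0.3  0.6] gap 1.005
```

View pics/w21.png

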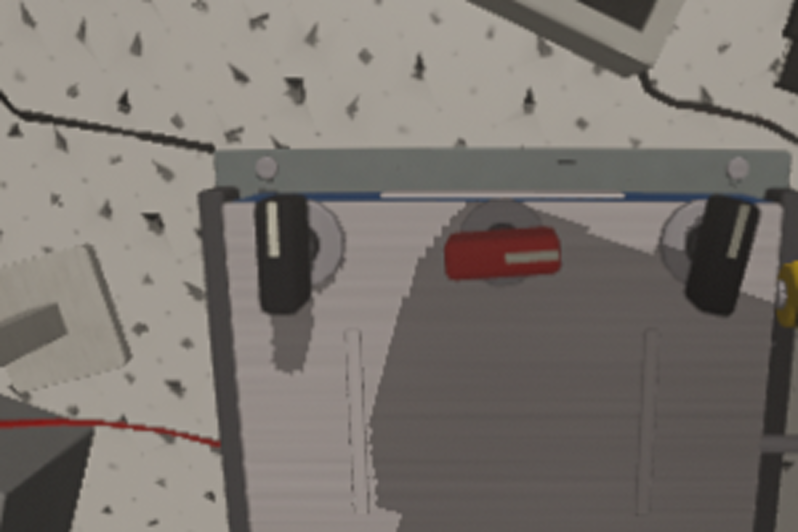

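The red knob now lies across, at z-crop (503,254), which is its stop. Next come the left and right black knobs.

Run:
```python
from h import *
turn(.077,.188)
```

```text
over 62.42 [0.3754 0.1516 0.2011] F [ 0.3  0.6 -0. ] gap 0.999
down False 63.53 [0.3748 0.1518 0.1045] F [-0.1 -0.2 -0.6] gap 1.002
grip 64.18 [0.3742 0.1527 0.1043] F [-2.   9.   2.8] gap 0.149
th 0.52 F [-0.7  5.5  0.3] T [ 0.85  0.13 -0.07] gap 0.151
th 0.855 F [-0.4  8.   0.7] T [ 1.27  0.06 -0.03] gap 0.155
th 1.191 F [ 1.7  9.9 -0.6] T [ 1.62 -0.05 -0.05] gap 0.149
th 1.525 F [ 2.6 11.5 -2.6] T [ 1.93 -0.33  0.61] gap 0.156
```

Run:
```python
from h import *
env.release();env.movel(U(-.07,.077,.22),.2);st()
turn(-.0765,.05)
env.release();env.movel(U(-.07,-.0765,.24),.2)
env.reach(U(-.03,0,.30),down(YAW+np.pi/2));st()
f=shot('wrist','w22',(90,40,390,240),2.66)
```

```text
67.28 [0.3738 0.1517 0.219 ] F [-0.7 -0.5 -0.4] gap 1.001
over 69.11 [0.4186 0.005  0.2   ] F [ 0.3 -0.2  0.2] gap 0.998
down False 70.22 [0.419  0.0048 0.1044] F [ 0.1 -0.4  0.3] gap 1.004
grip 70.87 [0.4189 0.004  0.1043] F [-1.4 -6.7  2.8] gap 0.152
th 0.417 F [-0.2  0.7 -0.1] T [ 0.27 -0.07 -0.04] gap 0.152
th 0.785 F [ 1.5  3.9 -0.5] T [ 0.81 -0.34 -0.03] gap 0.149
th 1.156 F [ 4.   5.9 -0.7] T [ 1.14 -0.62 -0.04] gap 0.151
th 1.525 F [ 4.1  6.9 -2.1] T [ 1.18 -0.85  0.45] gap 0.148
 75.36 [0.4347 0.0895 0.2993] F [ 0.3 -0.1 -0.2] gap 0.999
```

View pics/w22.png

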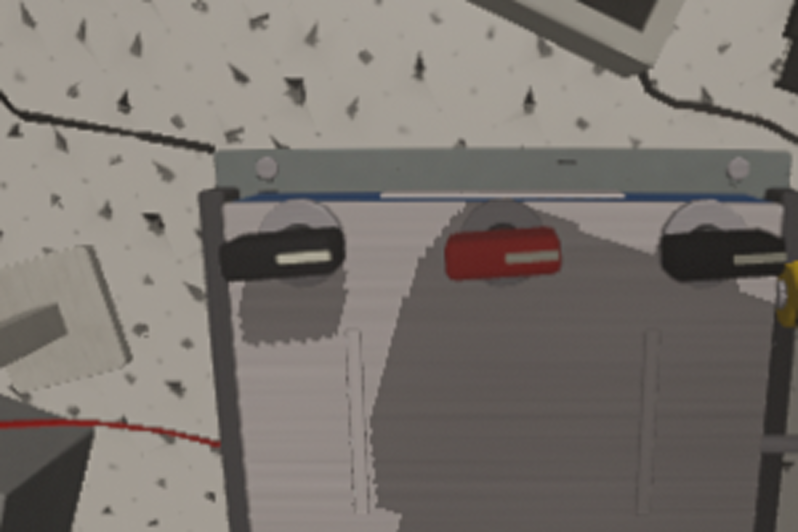

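All three bars now lie across the unit, so each is at its stop. Last step is the drawer: I'll push it with the tool tilted back, so the gripper body stays clear of the knobs.

```bash
cat >> h.py <<'E'
def tilt(t):
    ux=np.array([np.cos(YAW),np.sin(YAW),0]);uy=np.array([-np.sin(YAW),np.cos(YAW),0])
    x=np.sin(t)*ux+np.array([0,0,-np.cos(t)]);return R.from_matrix(np.c_[x,np.cross(uy,x),uy]).as_quat()
E
python3 - <<'E'
from h import *
q=tilt(np.deg2rad(28))
for P in [U(-.15,-.03,.18),U(-.13,-.03,.04),U(-.05,-.03,.04)]:print(P.round(3),kinematics.ik(P,q))
f=np.load('w20f.npy',allow_pickle=True).item()
save(f,'w23',None,1.4,[U(-.13,-.03,0),U(-.13,-.03,.04),U(-.15,-.03,.0),U(-.13,-.06,0),U(-.13,0,0)])
E
```

```text
[0.329 0.026 0.18 ] [-0.61340578 -0.38376819  2.38950487  0.49863346  0.88336847 -2.74870182]
[0.348 0.032 0.04 ] [-0.53352811  0.12539304  2.54125019  1.23395551  0.37459739  2.73714846]
[0.424 0.055 0.04 ] None
```

View pics/w23.png

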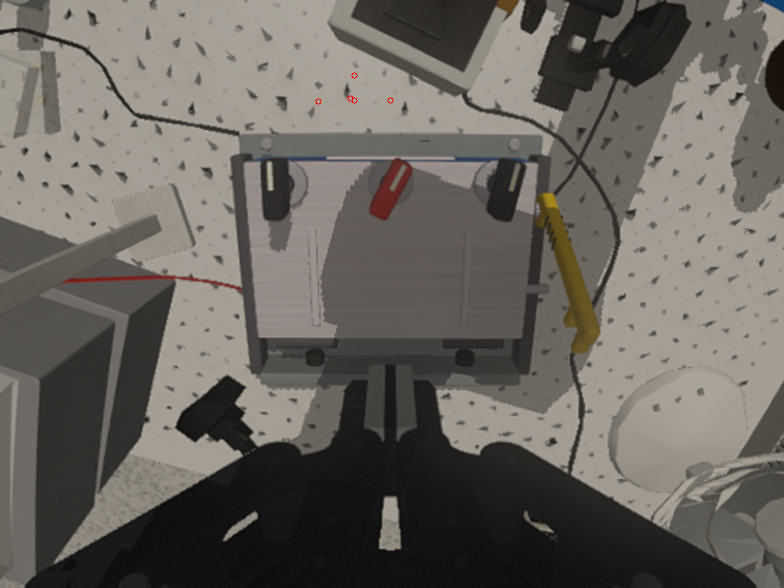

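Run:
```python
from h import *
flip=R.from_euler('x',np.pi)
for t in (8,12,16,20,24):
  for fl in (0,1):
    q=R.from_quat(tilt(np.deg2rad(t)));q=(q*flip if fl else q).as_quat()
    out=[]
    for P in [U(-.14,-.03,.15),U(-.13,-.03,.045),U(-.05,-.03,.045)]:
        j=kinematics.ik(P,q);out.append(None if j is None else np.round(j,2).tolist())
    print(t,fl,out)
```

```text
8 0 [[-0.33, -0.09, 2.2, 0.1, 0.93, -2.25], [-0.31, 0.17, 2.3, 0.15, 0.56, -2.3], [-0.19, 0.32, 2.09, 0.11, 0.62, -2.14]]
8 1 [[-0.33, -0.09, 2.2, 0.1, 0.93, 0.89], [-0.31, 0.17, 2.3, 0.15, 0.56, 0.85], [-0.19, 0.32, 2.09, 0.11, 0.62, 1.0]]
12 0 [[-0.37, -0.13, 2.24, 0.17, 0.88, -2.33], [-0.35, 0.15, 2.35, 0.26, 0.49, -2.43], [-0.21, 0.29, 2.14, 0.2, 0.54, -2.23]]
12 1 [[-0.37, -0.13, 2.24, 0.17, 0.88, 0.81], [-0.35, 0.15, 2.35, 0.26, 0.49, 0.71], [-0.21, 0.29, 2.14, 0.2, 0.54, 0.91]]
16 0 [[-0.41, -0.17, 2.29, 0.24, 0.83, -2.42], [-0.39, 0.13, 2.39, 0.42, 0.43, -2.62], [-0.23, 0.28, 2.19, 0.32, 0.46, -2.37]]
16 1 [[-0.41, -0.17, 2.29, 0.24, 0.83, 0.72], [-0.39, 0.13, 2.39, 0.42, 0.43, 0.52], [-0.23, 0.28, 2.19, 0.32, 0.46, 0.77]]
20 0 [[-0.46, -0.21, 2.33, 0.33, 0.79, -2.53], [-0.43, 0.11, 2.44, 0.63, 0.39, -2.86], [-0.26, 0.26, 2.23, 0.49, 0.39, -2.56]]
20 1 [[-0.46, -0.21, 2.33, 0.33, 0.79, 0.61], [-0.43, 0.11, 2.44, 0.63, 0.39, 0.28], [-0.26, 0.26, 2.23, 0.49, 0.39, 0.59]]
24 0 [[-0.51, -0.25, 2.38, 0.44, 0.76, -2.66], None, [-0.29, 0.25, 2.28, 0.74, 0.34, -2.82]]
24 1 [[-0.51, -0.25, 2.38, 0.44, 0.76, 0.48], [-0.48, 0.1, 2.49, 0.9, 0.37, -0.02], [-0.29, 0.25, 2.28, 0.74, 0.34, 0.32]]
```

Run:
```python
from h import *
q=tilt(np.deg2rad(12));y=-.025
env.close_gripper(30)
env.reach(U(-.135,y,.17),q);st()
print(env.movel(U(-.13,y,.048),.1,guard=8));st('low')
print(env.movel(U(-.105,y,.048),.06,guard=8));st('near')
for x in np.arange(-.095,-.035,.005):
    g=env.movel(U(x,y,.048),.05,guard=25);s=monitor.sense();print(round(x,3),s['position'].round(4),s['contact_force'].round(1))
    if g:print('stop');break
    if np.hypot(*s['contact_force'][:2])>18:break
```

```text
76.9 [0.3429 0.0351 0.1713] F [0.  0.2 0.1] gap -0.004
False
low 78.28 [0.3466 0.0368 0.0483] F [ 0.7 -0.9  0.1] gap -0.001
False
near 78.84 [0.3701 0.0442 0.0479] F [-0.3  0.2 -0. ] gap -0.001
-0.095 [0.38  0.047 0.048] [0.5 0.9 0.5]
-0.09 [0.3847 0.0484 0.048 ] [0.5 0.4 0.3]
-0.085 [0.3895 0.0498 0.048 ] [ 0.3 -0.4 -0.1]
-0.08 [0.3943 0.0513 0.048 ] [-0.1  0.1  0.2]
-0.075 [0.3991 0.0527 0.048 ] [-0.8 -0.5 -0.2]
-0.07 [0.4039 0.0542 0.048 ] [-0.1 -0.9 -0.8]
-0.065 [0.4087 0.0556 0.048 ] [ 0.6 -0.1 -0. ]
-0.06 [0.4135 0.0571 0.048 ] [-0.1  1.1 -0.8]
-0.055 [0.4155 0.0586 0.0471] [-14.7  -7.5   8.8]
-0.05 [0.4154 0.0604 0.0454] [-39.4 -20.2  21.6]
```

It hit a firm stop with about 45 N at the fingertip. I'll back off and check.

Run:
```python
from h import *
env.movel(U(-.10,-.025,.05),.1);st()
env.movel(U(-.15,-.025,.20),.15)
env.reach(U(-.03,0,.30),down(YAW+np.pi/2));st()
f=shot('wrist','w24',None,1.4);np.save('w24f.npy',f,allow_pickle=True)
save(f,'w24z',(90,40,390,240),2.66)
shot('scene','s24',(160,140,360,290),4);
```

```text
82.09 [0.3758 0.0454 0.0503] F [ 0.5  0.1 -0.7] gap -0.002
 83.98 [0.4342 0.0896 0.2986] F [-0.2 -0.2  0.5] gap -0.005
```

View pics/w24z.png

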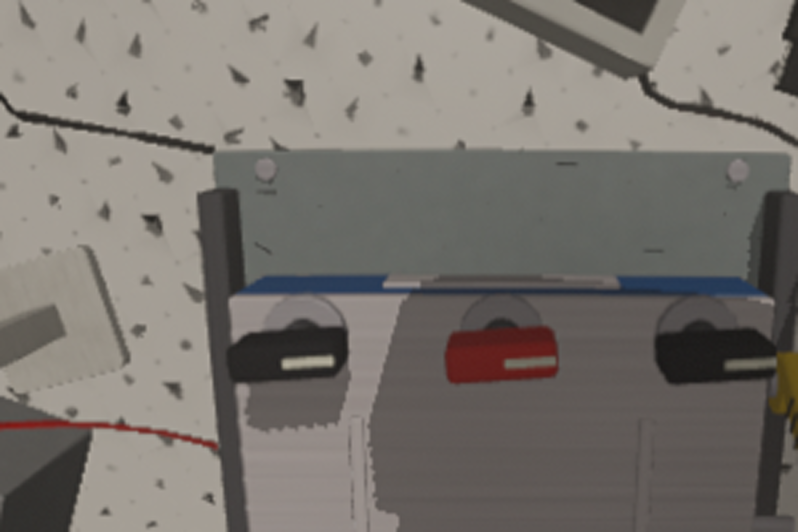

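View pics/s24.png

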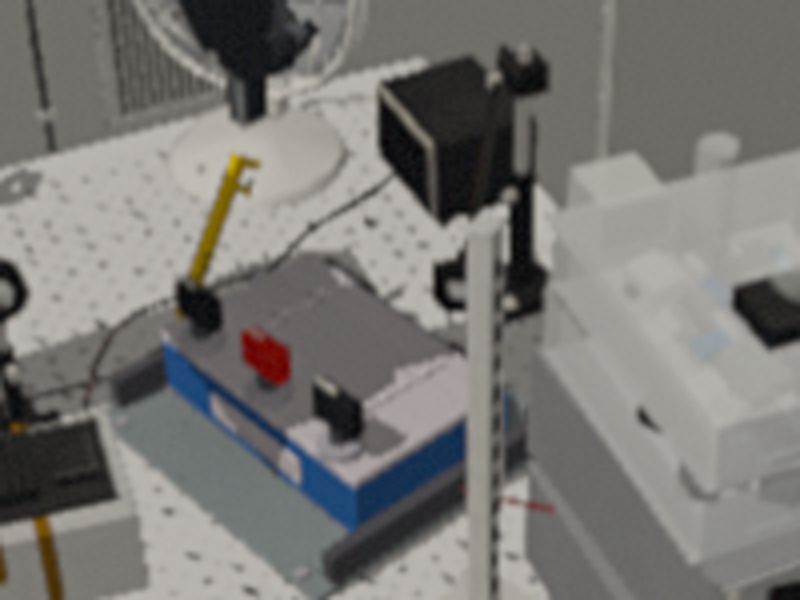

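Run:
```python
from h import *
cc,s=np.cos(YAW),np.sin(YAW)
c=lambda p:(90+(p[0]+.5)/2.66-.5,40+(p[1]+.5)/2.66-.5)
def u(f,p,z):
    P=onz(f,c(p),z);dd=P[:2]-D;return np.round([cc*dd[0]+s*dd[1],-s*dd[0]+cc*dd[1]],4)
a=np.load('w20f.npy',allow_pickle=True).item();b=np.load('w24f.npy',allow_pickle=True).item()
print('lid fr before',u(a,(223,199),.068),'after',u(b,(229,297),.068)); print('fl',u(a,(783,204),.068),u(b,(775,302),.068))
print('red disc mid before/after',u(a,(503,240),.068+.01),u(b,(502,335),.078))
print('slots',u(a,(354,329),.068),u(b,(358,418),.068))
print('slotR',u(a,(651,330),.068),u(b,(645,419),.068))
print('plate fl',u(a,(791,149),.004),u(b,(791,152),.004),'fr',u(a,(214,149),.004))
```

```text
lid fr before [-0.086  -0.1086] after [-0.0487 -0.1086]
fl [-0.084   0.1101] [-0.0467  0.1101]
red disc mid before/after [-0.0706  0.0006] [-0.035   0.0006]
slots [-0.034  -0.0595] [ 0.0021 -0.059 ]
slotR [-0.0335  0.0604] [0.0025 0.0599]
plate fl [-0.1034  0.1306] [-0.1035  0.1308] fr [-0.1035 -0.1294]
```

View pics/w24.png

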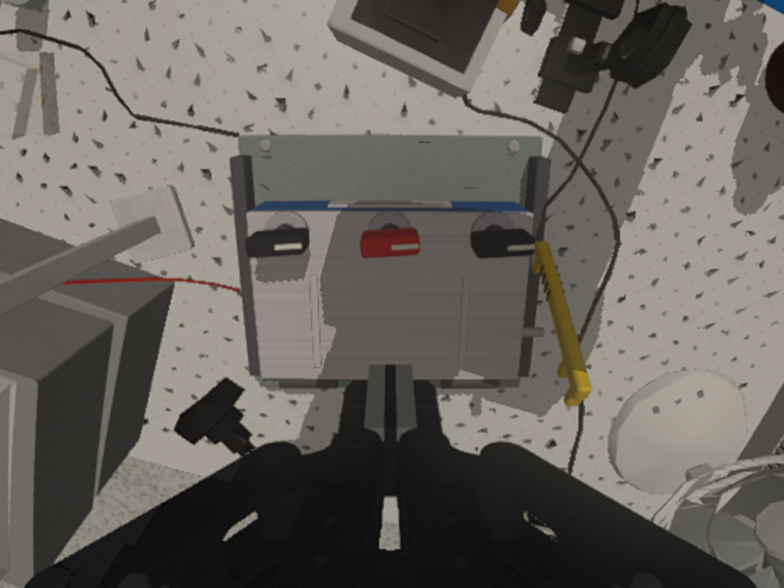

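The rear of the lid now sits at the plate's rear edge. Measured travel is 36.5 mm and it ended at a rigid stop. The plate's front edge position suggests the drawer started at about 3.5 mm, which gives about 40 mm. The bars are still across and the arm is clear, so I'm handing in.

Run:
```python
from h import *
env.hold(0.5);st();print(job.hand_in())
```

```text
84.58 [0.4348 0.0896 0.3   ] F [-0.4  0.3  0.7] gap 0.004
the job is handed in; nothing more can be done
None
```

I did every step in order and handed the job in at about 85 s. No verdict was reported, and I couldn't fully confirm that the drawer is home.

- **Kit:** both the clear case and the black adaptor are flat on the drawer floor, seen in the wrist view before the lid was closed.
- **Stay:** I didn't lift it deliberately. Opening the fingers to release the adaptor pushed on the drawer's left wall with about 19 N. When the gripper rose, a finger carried the stay up to about 0.6 rad. The kit was already in place and the lid was still at about 1.43 rad, so the order should hold.
- **Lid:** it is shut. The fingertip met its face at 67.5 mm, against 68 mm nominal.
- **Knobs:** red was turned first, then left and right, each until the torque rose at its stop. All three bars lie across the unit in the last picture.
- **Drawer:** it stopped rigidly after 36.5 mm of measured travel. I never measured its starting position directly. An assumed base-plate position suggests it began about 3.5 mm in, which would put it at about 40 mm; without that offset it would be just under the 37 mm limit.
- **Push force:** it peaked at about 49 N at the fingertip on the stop. That is well under the 120 N wrist limit but above 40 N, which I read as applying only to the arm and the gripper's body.
- **Bystanders:** the arm had no known contact with the vials or the post, but I didn't re-measure them at the end.

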